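# Run the loose tub lids down the sizing ramp

## Task

Size the three loose tub lids: slide each one along the feed deck without lifting it, round the spice jar and the steel cup, to the deck's open mouth, and tip it over the brink close beside the guide fence so that it runs down the ramp (never carry it there) and lodges flat in the hole of its own size. A lodged lid stands proud and blocks the way to the holes below it, so the large lid should go first and the small one last. Leave the jar and the cup standing where they are.

Things in the scene. Friction and masses are not known exactly. Their poses are not given: they have to be found in the camera images.
- grader: fixed lid grader: aluminium feed deck, top 135 mm above the table, with a ramp leading off it. Origin at table height below the point where the fence's inner face meets the brink; x points across the deck out through the fence, y along the fence from the brink up the deck, z up. Deck: x -300 to 0, y 0 to 460 mm, slick (friction about 0.15). Lips 12 mm high close its open edges
- fence (a point): on the deck (135 mm up), at the inner face of the dark guide fence, halfway along it (230 mm from the brink). The fence, 22 mm high, runs the deck's whole length and continues in line as the ramp's side wall. At the start the cup stands near it (centre about 35 mm off) and 160 to 360 mm from the brink
- row (a point): on the deck, middle of the row in which the three lids and the spice jar stand at the start, in any order: centres about 237 mm from the fence and 60, 170, 280 and 390 mm from the brink
- brink (a point): middle of the deck's open mouth, on the deck's top edge (135 mm above the table), 56 mm from the fence. The mouth is open from the fence to 128 mm from it; a lip closes the rest. Once a lid's centre is past this edge the lid tips and slides by itself
- ramp: fixed ramp, slick blue plate (friction about 0.15), falling 15 degrees along its -y and 6 degrees towards the fence side, so that lids hug the side wall. Origin on the plate where side wall and brink meet, 15 mm below the deck; y up the slope, z out of the plate. Channel 112 mm wide, walls 22 mm high. Lids slide over smaller holes; one starting over 12 mm off the wall may miss its hole
- hole_small (a point): centre of the floor of the small hole (73 mm across, 13 mm deep, round) in the ramp's blue plate; its floor is white; 81 mm down the slope from the brink, 33 mm from the side wall. A lodged lid lies flat on this floor, its origin within 5 mm of this point, and stands 7 mm proud of the ramp
- hole_medium (a point): centre of the floor of the medium hole (91 mm across, 13 mm deep, round) in the ramp's blue plate; its floor is white; 183 mm down the slope from the brink, 42 mm from the side wall. A lodged lid lies flat on this floor, its origin within 5 mm of this point, and stands 7 mm proud of the ramp
- hole_large (a point): centre of the floor of the large hole (109 mm across, 13 mm deep, round) in the ramp's blue plate; its floor is white; 303 mm down the slope from the brink, 51 mm from the side wall, with an end stop behind it. A lodged lid lies flat on this floor, its origin within 5 mm of this point, and stands 7 mm proud of the ramp
- lid_small: yellow plastic tub lid lying open side up like a shallow dish: outer diameter 64 mm, 20 mm high, rim wall 4 mm, floor 5 mm thick (inner diameter 56 mm); 30 g. Origin at the centre of its underside, z up out of the dish. Belongs in the small hole
- lid_medium: green plastic tub lid lying open side up like a shallow dish: outer diameter 82 mm, 20 mm high, rim wall 4 mm, floor 5 mm thick (inner diameter 74 mm); 45 g. Origin at the centre of its underside, z up out of the dish. Belongs in the medium hole
- lid_large: orange plastic tub lid lying open side up like a shallow dish: outer diameter 100 mm, 20 mm high, rim wall 4 mm, floor 5 mm thick (inner diameter 92 mm); 60 g. Origin at the centre of its underside, z up out of the dish. Belongs in the large hole
- spice_jar: amber jar with a white cap, 56 mm diameter, 105 mm tall, 350 g, standing in the row of lids; origin at the centre of its underside. To be left alone
- cup: dark steel cup, 50 mm diameter at the rim, 60 mm tall, 200 g, standing on the deck near the fence; origin at the centre of its underside. To be left alone
There are look-alikes about, which are no part of the job. What is meant by the lid_small is not blue, and is the larger of those in its own colour.

How it is judged:
At the end, for the whole second after the job is handed in: Each lid lies at rest in the hole of its own size: its underside's centre within 8 mm of the centre of the hole's floor and flat to the ramp within 0.06 rad. The spice jar and the cup stand upright within 30 mm of where they stood (distance between lid_small and hole_small below 0.008 m and angle between the z axis of each of lid_small, lid_medium, lid_large and the z axis of ramp, either way round below 0.06 rad and linear speed of each of lid_small, lid_medium, lid_large below 0.02 m/s and distance between lid_medium and hole_medium below 0.008 m and distance between lid_large and hole_large below 0.008 m and distance of each of spice_jar, cup from where it was at the start of the episode below 0.03 m and angle between each of spice_jar, cup's own z axis and vertical below 0.2 rad); the robot touches nothing.
It fails at once if the spice jar is shoved more than 30 mm or knocked over (distance of spice_jar from where it was at the start of the episode above 0.03 m or angle between spice_jar's own z axis and vertical above 0.5 rad).
It fails at once if the cup is shoved more than 30 mm or knocked over (distance of cup from where it was at the start of the episode above 0.03 m or angle between cup's own z axis and vertical above 0.5 rad).
It fails at once if the small lid is lifted more than 30 mm off the deck, or carried through the air over the ramp (z of lid_small in the frame of grader above 0.165 m or (y of lid_small in the frame of ramp below -0.08 m and z of lid_small in the frame of ramp above 0.035 m)).
It fails at once if the medium lid is lifted more than 30 mm off the deck, or carried through the air over the ramp (z of lid_medium in the frame of grader above 0.165 m or (y of lid_medium in the frame of ramp below -0.08 m and z of lid_medium in the frame of ramp above 0.035 m)).
It fails at once if the large lid is lifted more than 30 mm off the deck, or carried through the air over the ramp (z of lid_large in the frame of grader above 0.165 m or (y of lid_large in the frame of ramp below -0.08 m and z of lid_large in the frame of ramp above 0.035 m)).
It also fails if it takes over 72 s, if anything falls off the work surface, if the arm or the gripper's body presses on something with over 40 N, if the wrist force passes 120 N, or if a joint passes its speed limit or range.

## Robot

A 7-joint arm with a two-finger parallel gripper is mounted at the origin on the work surface. World frame = base frame: x ahead of the robot, y to its left, z up, the work surface at z = 0. Lengths are in m, angles in rad, forces in N, time in s.
With the tool pointing down it reaches from about 0.425 to 0.875 m from the base axis. Payload 4.7 kg.
Tool frame: the origin (TCP) lies midway between the tips of the shut fingers; the grasp point (between the pads) lies 19 mm behind it; y points along the fingers, z is the direction in which the jaws open and shut, and the axes are right-handed (so a half turn about y gives the same grasp; the last joint's range is limited). The gripper opens to 87 mm and grips with 3 to 60 N. Pads are 19 mm wide; open, the fingers measure 117 mm over their backs; the gripper's body (75 mm by 190 mm) begins 51 mm behind the grasp point.
Start: joints at [1.157, 0.321, -0.07, 1.45, 0.023, 1.371, -0.057], TCP at [0.27, -0.591, 0.196] pointing down, gripper open.
Joint ranges: [-2.86, 2.86], [-0.3, 2.09], [-1.38, 1.24], [0.06, 2.45], [-1.56, 4.7], [0.09, 2.05], [-2.69, 2.69]. Speed limits (rad/s): [2.57, 2.57, 3.14, 3.14, 3.14, 3.14, 3.14].

## Interface

Orientations are given as a rotation vector (axis times angle).
In Python, from bench import ctrl gives the robot as it stands.
- The arm moves only by the tool play_rows, never from a script. Its arguments are lists of equal length, an entry for each row: "translation": the shift along the tool's x, y, z in mm, a list of three; "turn": the turn, a rotation vector about the tool's x, y, z in rad, a list of three; "fingers": the opening, from -1 (shut) to 1 (fully open), so that 0 is half open. In form: {"translation": [[dx, dy, dz], ...], "turn": [[wx, wy, wz], ...], "fingers": [fingers, ...]}. A call has exactly 10 rows; each row shifts and turns the commanded pose from where the row before left it, along the tool's axes as they then stand; what a row does not reach is not made up. A row lasts 1/12 s, in which the tool goes at most 41.7 mm and 7.16 degrees, less where a joint would pass 70% of its speed; a pose out of reach is approached as far as the arm can. A call with a gripper value outside its range is refused whole. The fingers move at their own pace and stop on an object; "grip_force" is the grip in N (left out, the last holds). Time passes only in rows, so rows that do not move let the fingers close, or fill a call up. It gives the time, the measured TCP pose, the force and the opening at its end, in the units of the state.
- ctrl.get_state(): the state, without advancing time (a new reading comes with each control period).
- ctrl.get_image(name): name is "scene" or "top"; returns the picture (420x560x3 uint8, blue, green, red); there is no depth.
- ctrl.camera_info(name): a dict with "camera_matrix" (3x3 intrinsics, pixels), "k1" (the pictures are not rectified: a ray, as slopes to the right and down, at radius r is drawn at 1 + k1 r^2 times it, then the intrinsics apply), "R" (3x3) and "t" (3): a world point X has camera coordinates R X + t. Camera axes: x right, y down, z forward; pixel columns grow to the right and rows downward; lengths in m; the calibration is good to about 2 mm. A picture is of the moment at which its call begins. camera_info takes no time and is no camera call.
- ctrl.close_job(): hands the job in, once; it reports no verdict.
The state is a dict: "time": time; "joint_positions": joint angles; "qd": joint speeds; "joint_torque": joint torques, N m; "position": TCP position; "tool_rot": TCP orientation; "ft_force": force on the tool from outside, world axes, zero at the start; "torque": the same for the moment, N m; "grip_width": opening from 0.0 (shut) to 1.0 (fully open).
Only numpy, scipy, OpenCV 4.12 (cv2) and the standard library are available. Lean on these libraries where they do the work, as an engineer would, in place of code of your own. Each camera call takes 0.05 s, during which the arm holds its last target.

## Working session

There is one attempt and no reset: what is moved stays moved. The work goes in short steps, Python scripts to look and compute and a tool call to move; the robot and the scene stay as the last step left them, time stands still between calls to the robot, and variables do not carry over. Pictures are saved under pics/ and viewed, and the job is handed in when it is done.

Besides the shell and the picture viewer there is one more tool, called after "Emit:" by a JSON object that holds its "name" and its "arguments", one argument or row to a line. play_rows: Moves the arm, as the interface text tells. Its arguments: {"type":"object","properties":{"translation":{"type":"array"},"turn":{"type":"array"},"fingers":{"type":"array"},"grip_force":{"type":"number"}},"required":["translation","turn","fingers"]}

```bash
ls; mkdir -p pics
python3 - <<'E'
from bench import ctrl
import cv2
print(ctrl.get_state())
for n in("scene","top"):
    cv2.imwrite(f"pics/{n}0.png",ctrl.get_image(n)); print(n,ctrl.camera_info(n))
E
```

```text
pics
{'time': 0.0, 'joint_positions': array([ 1.1571172 ,  0.32184467, -0.07005291,  1.45167597,  0.02263847,
        1.37074119, -0.05692194]), 'qd': array([ 0.00057945,  0.00014866,  0.00037479,  0.00020266, -0.00082028,
       -0.00031325, -0.00066619]), 'joint_torque': array([-4.98085483e-04, -4.91291392e+01, -4.04096385e-01, -3.12528384e+01,
       -6.39036368e-02,  4.38928034e-02,  1.81639948e-04]), 'position': array([ 0.26933242, -0.59093302,  0.19514673]), 'tool_rot': array([-0.43176647,  1.98714728, -1.98348101]), 'ft_force': array([-0.48795913,  0.17863005,  0.26576468]), 'torque': array([0.00476553, 0.02535189, 0.00704388]), 'grip_width': 0.9990490133118126}
scene {'camera_matrix': array([[473.86028529,   0.        , 285.00451323],
       [  0.        , 473.86028529, 215.79340004],
       [  0.        ,   0.        ,   1.        ]]), 'k1': -0.07351028956057266, 'R': array([[-0.05451201,  0.998445  , -0.01166325],
       [ 0.77881013,  0.03520489, -0.62627102],
       [-0.62488656, -0.04322275, -0.77951817]]), 't': array([ 0.02658008, -0.33878654,  1.54981786])}
top {'camera_matrix': array([[467.5689074 ,   0.        , 269.64277686],
       [  0.        , 467.5689074 , 209.4773387 ],
       [  0.        ,   0.        ,   1.        ]]), 'k1': -0.05325622515232741, 'R': array([[-0.00635094, -0.99990339, -0.0123644 ],
       [-0.99848308,  0.00701721, -0.05461047],
       [ 0.05469196,  0.01199882, -0.99843118]]), 't': array([0.01681546, 0.54736538, 1.11425209])}
```

View pics/scene0.png

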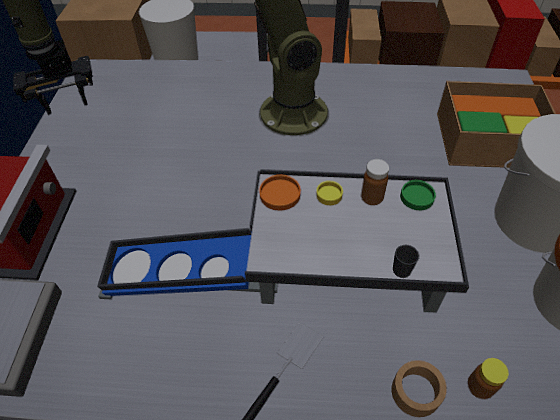

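View pics/top0.png

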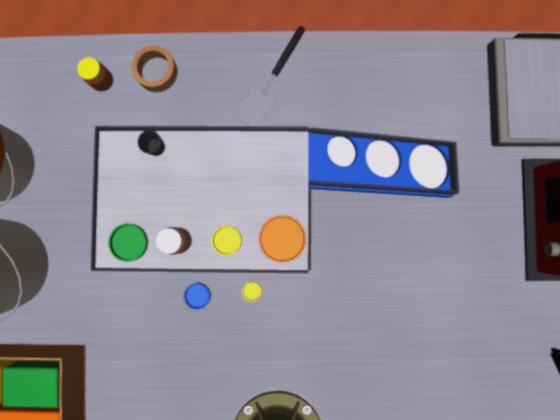

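The yellow candidates are the lid on the deck at top (227,240), a smaller yellow disc on the table at (251,291), and the jar cap at (90,69). There is also a blue disc at (197,296). The larger yellow dish on the deck fits the description. I'll measure these and enlarge a crop to confirm.

```bash
cat > h.py <<'E'
import numpy as np, cv2
from bench import ctrl
from scipy.spatial.transform import Rotation as Ro
def ray(n,uv):
    c=ctrl.camera_info(n); K=c["camera_matrix"]
    p=cv2.undistortPoints(np.array(uv,float).reshape(-1,1,2),K,np.array([c["k1"],0,0,0.]),).reshape(-1,2)
    d=np.c_[p,np.ones(len(p))]@c["R"]; o=-c["R"].T@c["t"]
    return o,d
def onz(n,uv,z):
    o,d=ray(n,uv); return o+d*((z-o[2])/d[:,2])[:,None]
def proj(n,P):
    c=ctrl.camera_info(n)
    return cv2.projectPoints(np.array(P,float).reshape(-1,1,3),cv2.Rodrigues(c["R"])[0],c["t"],c["camera_matrix"],np.array([c["k1"],0,0,0.]))[0].reshape(-1,2)
HS={'orange':((5,150,90),(17,255,255)),'yellow':((22,130,90),(35,255,255)),'green':((55,120,50),(80,255,255)),'white':((0,0,190),(180,60,255))}
def blobs(im,c,amin=150):
    m=cv2.inRange(cv2.cvtColor(im,cv2.COLOR_BGR2HSV),*[np.array(x) for x in HS[c]])
    out=[]
    for k in cv2.findContours(m,cv2.RETR_EXTERNAL,cv2.CHAIN_APPROX_NONE)[0]:
        a=cv2.contourArea(k)
        if a>amin: out.append((a,cv2.fitEllipse(cv2.convexHull(k))))
    return out
E
python3 - <<'E'
from h import *
for n in("top","scene"):
    im=cv2.imread(f"pics/{n}0.png")
    for c in HS:
        for a,e in blobs(im,c):
            z=.155 if c!='white' else .09
            print(n,c,int(a),np.round(e[0],1),np.round(e[1],1),onz(n,[e[0]],z)[0].round(4))
im=cv2.imread("pics/top0.png")
cv2.imwrite("pics/crop0.png",cv2.resize(im[100:320,80:340],None,fx=3,fy=2.7,interpolation=cv2.INTER_CUBIC)[:600,:800])
g=cv2.cvtColor(im,cv2.COLOR_BGR2GRAY)
for x in (115,200,230,290): print(x,'top',g[122:140,x],'bot',g[262:276,x])
for y in (150,180,220): print(y,'right',g[y,300:318],'left',g[y,88:104])
E
```

```text
top orange 506 [ 29.9 415.2] [60.3 66.5] [0.104  0.5255 0.155 ]
top orange 1572 [282.  238.3] [45.4 45.5] [ 0.4787 -0.0142  0.155 ]
top orange 17093 [149.1  17.2] [  36.8 1413.5] [0.9654 0.2741 0.155 ]
top yellow 250 [251.4 291.1] [18.1 19. ] [0.3684 0.0508 0.155 ]
top yellow 626 [226. 240.] [28.7 28.9] [0.4758 0.1041 0.155 ]
top yellow 378 [88.8 68.6] [22.5 22.8] [0.8517 0.4058 0.155 ]
top green 2142 [ 29.4 386.3] [48.2 81.6] [0.1655 0.5264 0.155 ]
top green 1048 [127.3 241.9] [36.8 37.7] [0.4728 0.3147 0.155 ]
top white 1161 [427.5 165.9] [34.9 44.1] [ 0.6399 -0.347   0.09  ]
top white 866 [381.9 158.2] [30.6 37.5] [ 0.658  -0.2433  0.09  ]
top white 587 [340.9 151. ] [25.6 30.6] [ 0.6753 -0.1504  0.09  ]
top white 25535 [196.4 198.6] [189.5 264.2] [0.5692 0.1781 0.09  ]
scene orange 798 [279.4 190. ] [31.5 40.5] [ 0.4813 -0.0118  0.155 ]
scene orange 1321 [494.7 105.5] [ 22.  114.2] [0.1304 0.5799 0.155 ]
scene orange 457 [321.1  34.5] [29.5 57.4] [-0.2209  0.0839  0.155 ]
scene orange 506 [225.5  23.1] [60.6 82.4] [-0.2862 -0.2467  0.155 ]
scene yellow 485 [494.3 370.4] [22.8 28.
[... 628 characters left out ...]
 196 196 195 194 194 196 196] bot [196 196 194 194 195 195 179 127  78  74 106 144 153 155]
290 top [157 156 155 144 107  74  61  50  62 119 175 192 192 190 189 190 193 193] bot [193 192 190 190 190 194 191 170  98  66  88 129 153 158]
150 right [193 193 192 192 193 193 193 182 139 102  93  92  92  92  92  92  92  92] left [153 152 152 152 149 130  88  57  42  51 109 165 190 195 195 195]
180 right [183 184 184 184 184 184 184 173 131  99  86  77  77  80  83  83  84  84] left [148 147 147 144 125  87  57  40  40  88 147 178 184 184 185 185]
220 right [190 190 190 189 190 190 189 173 112  70  79 118 144 150 152 151 151 151] left [150 149 145 121  80  54  40  54 116 168 190 193 194 193 193 193]
```

View pics/crop0.png

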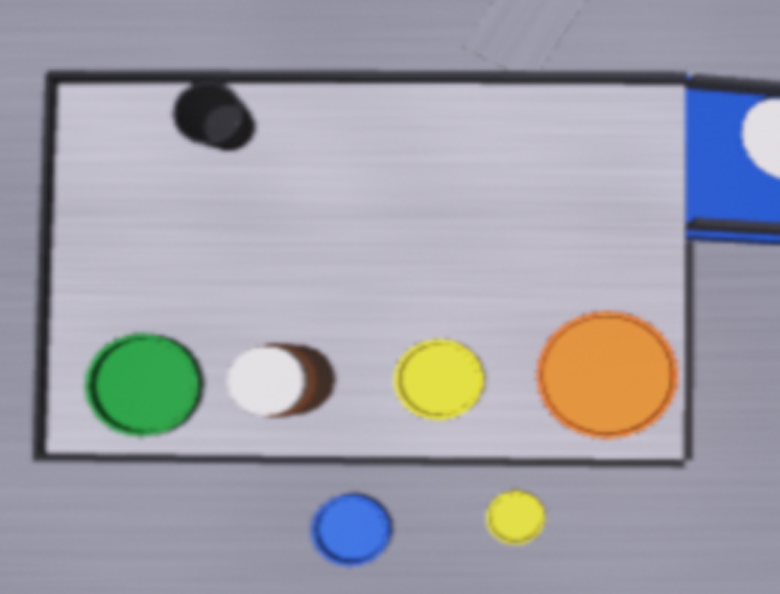

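The enlarged crop confirms that the yellow dish on the deck is larger than the yellow disc on the table, so it is lid_small. Next I'll get the grader frame.

Run:
```python
from h import *
c=ctrl.camera_info("top");print("cam",-c["R"].T@c["t"])
F=onz("top",[[115,130.4],[200,130.4],[230,130.2],[290,130.9]],.135);print(F.round(4))
B=onz("top",[[308.2,150],[308,180]],.135);print(B.round(4))
L=onz("top",[[115,267.2],[290,269.5]],.147);print('near lip',L.round(4))
print('far lip',onz("top",[[97.8,150],[96.2,220]],.135).round(4))
im=cv2.imread("pics/scene0.png")
g=cv2.cvtColor(im,cv2.COLOR_BGR2GRAY)
for x in(280,340,440):print(x,g[262:290,x])
im=cv2.imread("pics/top0.png");m=cv2.inRange(im,(0,0,0),(75,75,75))[125:165,130:175]
print('cup dark ys/xs',[ (np.where(m[r])[0][[0,-1]]+130) for r in range(10,32,3) if m[r].any()])
s=ctrl.get_state();print(Ro.from_rotvec(s['tool_rot']).as_matrix().round(3))
s0=cv2.imread("pics/scene0.png")
cv2.imwrite("pics/crop1.png",cv2.resize(s0[150:300,90:480],None,fx=2,fy=2,interpolation=cv2.INTER_CUBIC))
```

```text
cam [ 4.85701234e-01 -3.96855684e-04  1.14260382e+00]
[[ 0.7179  0.3515  0.135 ]
 [ 0.7153  0.163   0.135 ]
 [ 0.715   0.0972  0.135 ]
 [ 0.7122 -0.0338  0.135 ]]
[[ 0.6698 -0.0729  0.135 ]
 [ 0.6042 -0.0717  0.135 ]]
near lip [[ 0.4188  0.3435  0.147 ]
 [ 0.4126 -0.0308  0.147 ]]
far lip [[0.6747 0.3893 0.135 ]
 [0.5206 0.3903 0.135 ]]
280 [140 138 137 138 136 138 136 141 139 144 130  69  43  32  15  28  23  21
  12  20  13  56 115 119 113 116 115 111]
340 [132 136 136 136 132 134 134 137 136 137 136 135 145 124  56  41  25  26
  33  23  24  22  25  16  22 117 108 105]
440 [136 139 133 137 133 140 134 136 138 139 137 137 139 132 137 137 139 142
 128  54  41  30  17  13  28  25  26  15]
cup dark ys/xs [array([141, 157]), array([139, 159]), array([139, 161]), array([139, 163]), array([140, 163]), array([143, 163]), array([150, 160])]
[[-0.91  -0.001  0.415]
 [-0.415  0.002 -0.91 ]
 [ 0.    -1.    -0.002]]
```

View pics/crop1.png

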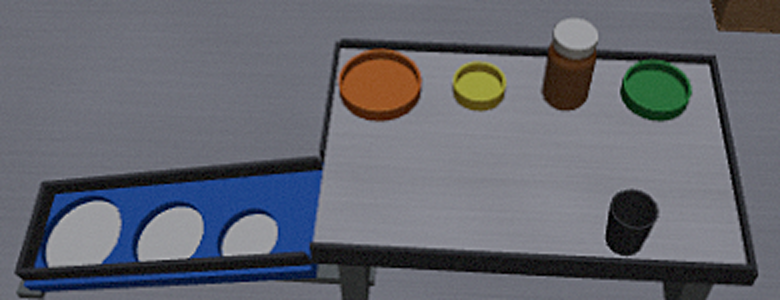

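```bash
cat >> h.py <<'E'
def plan(p0,yaw0,pts,yaws):
    """rows in the tool frame; pts world after each row, yaws azimuth of tool z"""
    p=np.array(p0,float);y=yaw0;T=[];W=[]
    for q,yy in zip(pts,yaws):
        R=np.array([[np.sin(y),0,np.cos(y)],[-np.cos(y),0,np.sin(y)],[0,-1,0]])
        t=np.round(R.T@(np.array(q)-p)*1000,1);T.append(t.tolist());W.append([0,round(-(yy-y),3),0]);p=p+R@t/1000;y=yy
    print("T",T);print("W",W);print(p.round(4),y)
def now():
    s=ctrl.get_state();R=Ro.from_rotvec(s['tool_rot']).as_matrix()
    return s['position'],np.arctan2(R[1,2],R[0,2])
E
python3 - <<'E'
from h import *
print('cup rim top/scene',onz("top",[[149.3,141]],.195),onz("scene",[[406,255.5]],.195))
print('jar cap',onz("top",[[169,240]],.24), onz("scene",[[377,167]],.24))
print('fence top inner, scene',onz("scene",[[280,272.6],[340,275.6],[440,280.7]],.157))
p,y=now()
a=np.linspace(0,1,11)[1:]
plan(p,y,[[p[0]+.12*max(0,(t-.2)/.8),p[1]+.29*t,.200] for t in a],y*(1-a))
E
```

```text
cup rim top/scene [[0.68080785 0.25833275 0.195     ]] [[0.6838422  0.25963607 0.195     ]]
jar cap [[0.47730612 0.20577621 0.24      ]] [[0.47865251 0.20811707 0.24      ]]
fence top inner, scene [[0.71241994 0.00370916 0.157     ]
 [0.71394931 0.12786134 0.157     ]
 [0.7174626  0.33342203 0.157     ]]
T [[-12.0, -4.7, -26.4], [-15.0, -0.0, -24.8], [-29.6, -0.0, -13.8], [-30.9, -0.0, -10.4], [-32.0, -0.0, -6.8], [-32.5, -0.0, -3.0], [-32.6, -0.0, 0.6], [-32.4, -0.0, 4.4], [-31.6, -0.0, 8.1], [-30.6, -0.0, 11.6]]
W [[0, np.float64(-0.114), 0], [0, np.float64(-0.114), 0], [0, np.float64(-0.114), 0], [0, np.float64(-0.114), 0], [0, np.float64(-0.114), 0], [0, np.float64(-0.114), 0], [0, np.float64(-0.114), 0], [0, np.float64(-0.114), 0], [0, np.float64(-0.114), 0], [0, np.float64(-0.114), 0]]
[ 0.3895 -0.3009  0.2   ] -0.0
```

Emit:
{"name": "play_rows", "arguments": {
  "translation": [
    [-12, -5, -26],
    [-15, 0, -25],
    [-30, 0, -14],
    [-31, 0, -10],
    [-32, 0, -7],
    [-32, 0, -3],
    [-33, 0, 1],
    [-32, 0, 4],
    [-32, 0, 8],
    [-31, 0, 12]
  ],
  "turn": [
    [0, -0.114, 0],
    [0, -0.114, 0],
    [0, -0.114, 0],
    [0, -0.114, 0],
    [0, -0.114, 0],
    [0, -0.114, 0],
    [0, -0.114, 0],
    [0, -0.114, 0],
    [0, -0.114, 0],
    [0, -0.114, 0]
  ],
  "fingers": [0.2, 0.2, 0.2, 0.2, 0.2, 0.2, 0.2, 0.2, 0.2, 0.2]
}}

```text
time: 0.93
position: [0.3909, -0.2996, 0.2009]
tool_rot: [-1.211, 1.208, -1.207]
ft_force: [-0.3, -0.0, 0.0]
grip_width: 0.598
```

Emit:
{"name": "play_rows", "arguments": {
  "translation": [
    [-36, 0, 11],
    [-36, 0, 11],
    [-36, 0, 11],
    [-36, 0, 11],
    [-36, 0, 11],
    [-36, 0, 11],
    [-36, 0, 11],
    [-35, 0, 12],
    [0, 0, 0],
    [0, 0, 0]
  ],
  "turn": [
    [0, 0, 0],
    [0, 0, 0],
    [0, 0, 0],
    [0, 0, 0],
    [0, 0, 0],
    [0, 0, 0],
    [0, 0, 0],
    [0, 0, 0],
    [0, 0, 0],
    [0, 0, 0]
  ],
  "fingers": [0.2, 0.2, 0.2, 0.2, 0.2, 0.2, 0.2, 0.2, 0.2, 0.2]
}}

```text
time: 1.77
position: [0.4806, -0.0119, 0.2011]
tool_rot: [-1.211, 1.208, -1.207]
ft_force: [0.2, -1.3, 0.4]
grip_width: 0.601
```

Run:
```python
from h import *
im=ctrl.get_image("scene");cv2.imwrite("pics/s1.png",cv2.resize(im[60:300,200:480],None,fx=2.8,fy=2.4))
```

```text
(no output)
```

View pics/s1.png

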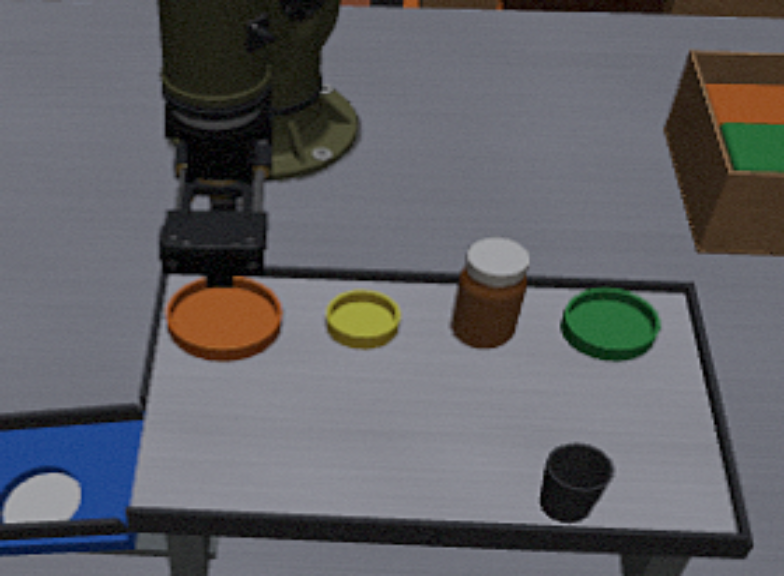

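The gripper is over the orange lid, with its fingers at about (220,285) in the crop and the lid at (224,316). I'll go down into the dish.

Emit:
{"name": "play_rows", "arguments": {
  "translation": [
    [0, 18, 0],
    [0, 18, 0],
    [0, 12, 0],
    [0, 6, 0],
    [0, 0, 0],
    [0, 0, 0],
    [0, 0, 0],
    [0, 0, 0],
    [0, 0, 0],
    [0, 0, 0]
  ],
  "turn": [
    [0, 0, 0],
    [0, 0, 0],
    [0, 0, 0],
    [0, 0, 0],
    [0, 0, 0],
    [0, 0, 0],
    [0, 0, 0],
    [0, 0, 0],
    [0, 0, 0],
    [0, 0, 0]
  ],
  "fingers": [0.2, 0.2, 0.2, 0.2, 0.2, 0.3, 0.3, 0.3, 0.3, 0.3]
}}

```text
time: 2.65
position: [0.481, -0.0145, 0.1478]
tool_rot: [-1.207, 1.211, -1.212]
ft_force: [-0.6, 0.6, 0.3]
grip_width: 0.655
```

Run:
```python
from h import *
im=ctrl.get_image("scene");cv2.imwrite("pics/s2.png",cv2.resize(im[120:300,200:400],None,fx=4,fy=3.3))
```

```text
(no output)
```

View pics/s2.png

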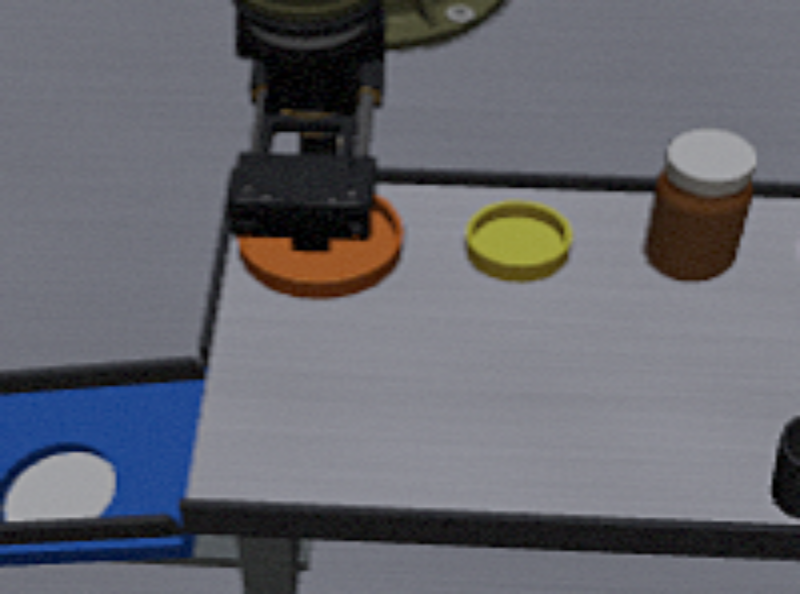

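Emit:
{"name": "play_rows", "arguments": {
  "translation": [
    [0, 0, 10],
    [0, 0, 20],
    [0, 0, 26],
    [0, 0, 26],
    [0, 0, 26],
    [0, 0, 26],
    [0, 0, 20],
    [0, 0, 12],
    [0, 0, 7],
    [0, 0, 4]
  ],
  "turn": [
    [0, 0, 0],
    [0, 0, 0],
    [0, 0, 0],
    [0, 0, 0],
    [0, 0, 0],
    [0, 0, 0],
    [0, 0, 0],
    [0, 0, 0],
    [0, 0, 0],
    [0, 0, 0]
  ],
  "fingers": [0.3, 0.3, 0.3, 0.3, 0.3, 0.3, 0.3, 0.3, 0.3, 0.3]
}}

```text
time: 3.53
position: [0.6581, -0.0149, 0.1468]
tool_rot: [-1.208, 1.212, -1.211]
ft_force: [-0.4, -0.3, 0.3]
grip_width: 0.647
```

Run:
```python
from h import *
im=ctrl.get_image("scene");cv2.imwrite("pics/s3.png",cv2.resize(im[120:300,200:400],None,fx=4,fy=3.3))
im=ctrl.get_image("top");cv2.imwrite("pics/t3.png",cv2.resize(im[90:290,200:400],None,fx=4,fy=3))
```

```text
(no output)
```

View pics/s3.png

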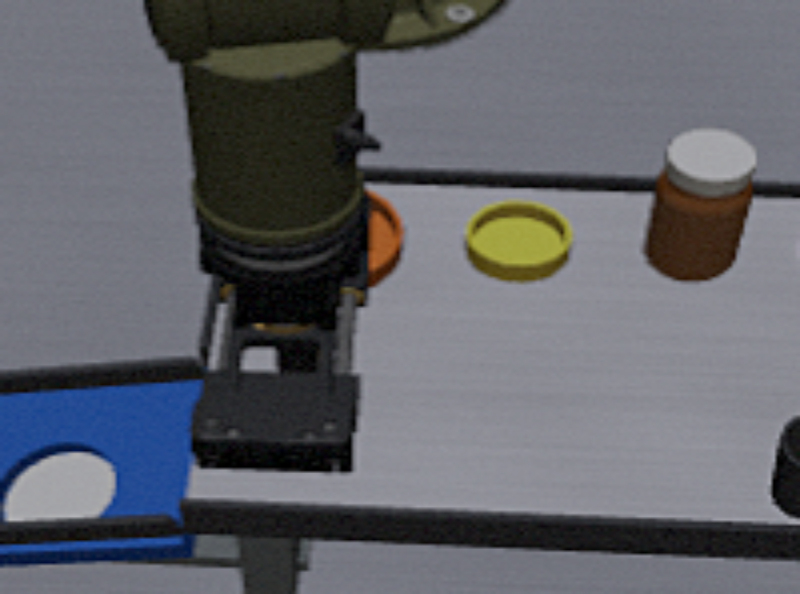

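View pics/t3.png

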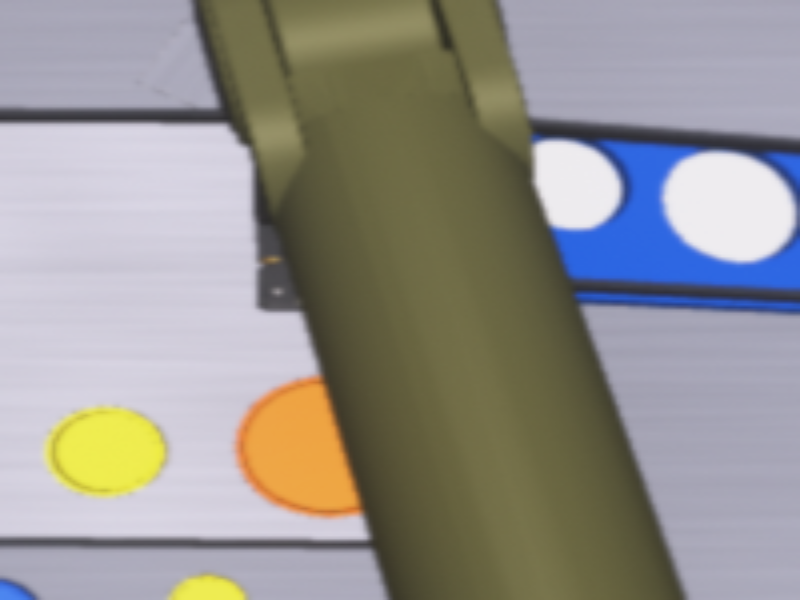

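The lid stayed put, so the fingers passed over it. The tips probably swing up as the gripper opens, and I'll estimate how much from the picture.

```bash
python3 - <<'E'
from h import *
o,d=ray("scene",[[200+310/4,120+249/3.3],[200+330/4,120+468/3.3]])
for x,dd in zip((.525,.702),d):
    for xx in (x-.01,x,x+.005): print(xx,(o+dd*((xx-o[0])/dd[0])).round(4))
E
python3 - <<'E'
from h import *
im=ctrl.get_image("scene");cv2.imwrite("pics/s4.png",cv2.resize(im[210:300,230:310],None,fx=8,fy=6.6,interpolation=cv2.INTER_CUBIC))
E
```

```text
0.515 [ 0.515  -0.0138  0.1736]
0.525 [ 0.525  -0.0129  0.1851]
0.53 [ 0.53   -0.0124  0.1908]
0.692 [0.692  0.0079 0.1669]
0.702 [0.702  0.0087 0.1822]
0.707 [0.707  0.0091 0.1898]
```

View pics/s4.png

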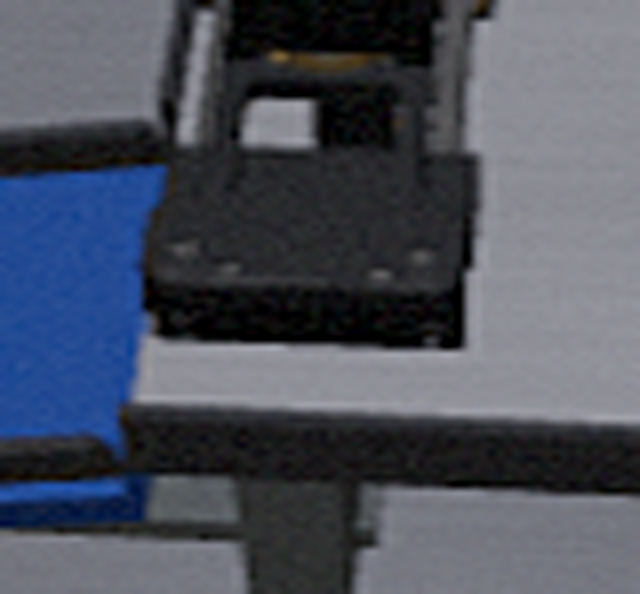

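The visible finger edge works out well above 0.147 m, so the tips retract when the gripper is open. I'll work with shut fingers inside the dish, where the TCP is the true tip, and pull on the leading inner wall.

Emit:
{"name": "play_rows", "arguments": {
  "translation": [
    [0, -40, 0],
    [0, -13, -20],
    [0, 0, -30],
    [0, 0, -30],
    [0, 0, -30],
    [0, 0, -30],
    [0, 0, -27],
    [0, 0, 0],
    [0, 0, 0],
    [0, 0, 0]
  ],
  "turn": [
    [0, 0, 0],
    [0, 0, 0],
    [0, 0, 0],
    [0, 0, 0],
    [0, 0, 0],
    [0, 0, 0],
    [0, 0, 0],
    [0, 0, 0],
    [0, 0, 0],
    [0, 0, 0]
  ],
  "fingers": [-1, -1, -1, -1, -1, -1, -1, -1, -1, -1]
}}

```text
time: 4.52
position: [0.4908, -0.0148, 0.2008]
tool_rot: [-1.207, 1.21, -1.214]
ft_force: [0.1, 0.0, 0.5]
grip_width: 0.027
```

Run:
```python
from h import *
im=ctrl.get_image("scene");cv2.imwrite("pics/s5.png",cv2.resize(im[90:300,200:400],None,fx=4,fy=2.8))
```

```text
(no output)
```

View pics/s5.png

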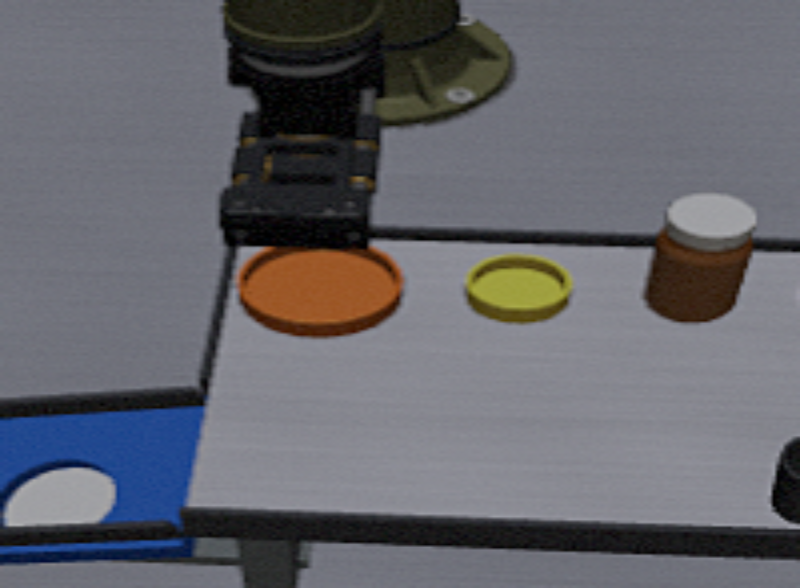

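Emit:
{"name": "play_rows", "arguments": {
  "translation": [
    [0, 18, 0],
    [0, 18, 0],
    [0, 12, 0],
    [0, 6, 0],
    [0, 0, 0],
    [0, 0, 0],
    [0, 0, 0],
    [0, 0, 0],
    [0, 0, 0],
    [0, 0, 0]
  ],
  "turn": [
    [0, 0, 0],
    [0, 0, 0],
    [0, 0, 0],
    [0, 0, 0],
    [0, 0, 0],
    [0, 0, 0],
    [0, 0, 0],
    [0, 0, 0],
    [0, 0, 0],
    [0, 0, 0]
  ],
  "fingers": [-1, -1, -1, -1, -1, -1, -1, -1, -1, -1]
}}

```text
time: 5.4
position: [0.491, -0.0146, 0.1468]
tool_rot: [-1.207, 1.21, -1.212]
ft_force: [0.4, -0.4, -0.0]
grip_width: 0.003
```

Run:
```python
from h import *
im=ctrl.get_image("scene");cv2.imwrite("pics/s6.png",cv2.resize(im[120:300,200:400],None,fx=4,fy=3.3))
```

```text
(no output)
```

View pics/s6.png

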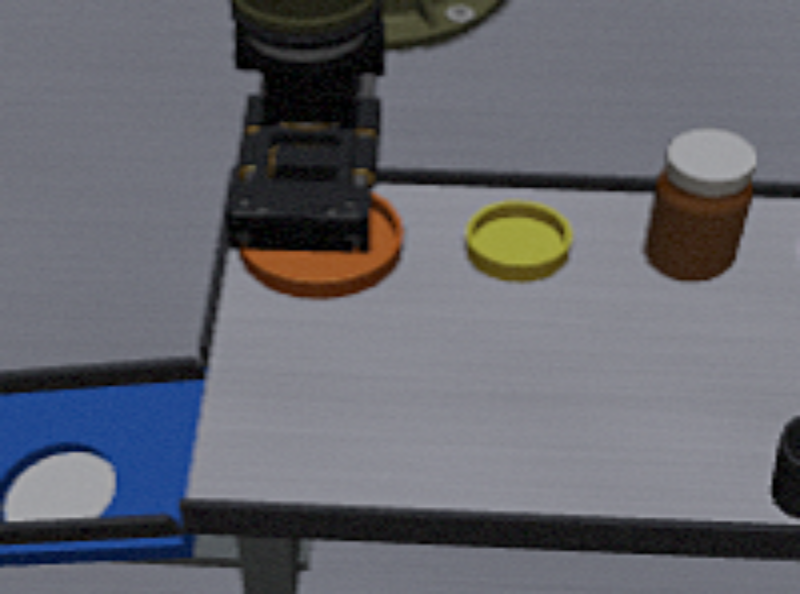

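Emit:
{"name": "play_rows", "arguments": {
  "translation": [
    [0, 0, 12],
    [0, 0, 20],
    [0, 0, 22],
    [0, 0, 24],
    [0, 0, 24],
    [0, 0, 24],
    [0, 0, 20],
    [0, 0, 14],
    [0, 0, 8],
    [0, 0, 4]
  ],
  "turn": [
    [0, 0, 0],
    [0, 0, 0],
    [0, 0, 0],
    [0, 0, 0],
    [0, 0, 0],
    [0, 0, 0],
    [0, 0, 0],
    [0, 0, 0],
    [0, 0, 0],
    [0, 0, 0]
  ],
  "fingers": [-1, -1, -1, -1, -1, -1, -1, -1, -1, -1]
}}

```text
time: 6.28
position: [0.6633, -0.015, 0.1458]
tool_rot: [-1.208, 1.212, -1.211]
ft_force: [-0.4, -0.4, -0.3]
grip_width: 0.005
```

Run:
```python
from h import *
im=ctrl.get_image("scene");cv2.imwrite("pics/s7.png",cv2.resize(im[120:300,200:400],None,fx=4,fy=3.3))
```

```text
(no output)
```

View pics/s7.png

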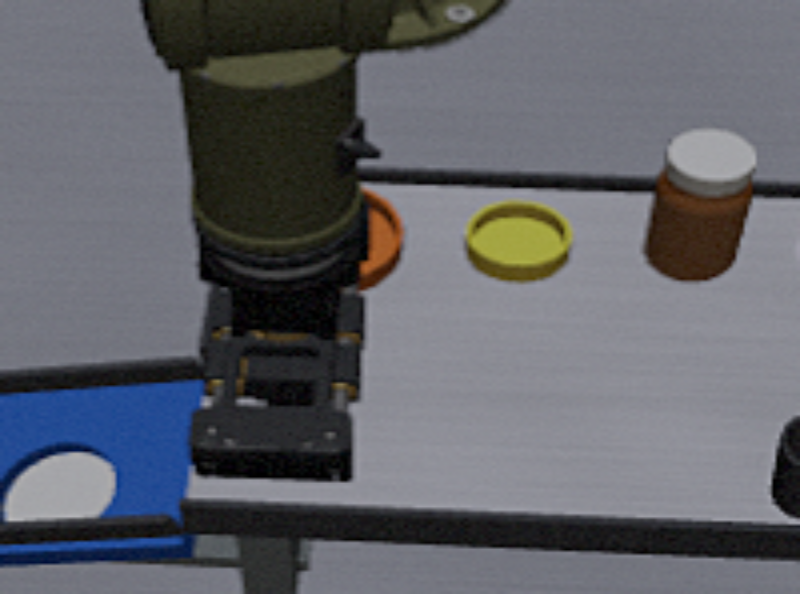

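Run:
```python
from h import *
s=ctrl.get_state();print(s['position'],s['ft_force'],s['grip_width'])
c=ctrl.camera_info("scene");print(-c["R"].T@c["t"])
P=s['position']; print('tcp px',proj("scene",[P,P+[0,0,.07],P+[0.095,0,.07],P+[.0375,0,.07]]))
for z in(.146,.18,.216,.25): print(z,onz("scene",[[200+193/4,120+478/3.3],[200+352/4,120+478/3.3]],z).round(3))
im=ctrl.get_image("scene");cv2.imwrite("pics/s8.png",cv2.convertScaleAbs(cv2.resize(im[180:280,230:310],None,fx=8,fy=6,interpolation=cv2.INTER_CUBIC),alpha=2.5,beta=0))
im=ctrl.get_image("top");cv2.imwrite("pics/t8.png",cv2.convertScaleAbs(im,alpha=1.5))
```

```text
[ 0.66329243 -0.01496966  0.14592764] [ 0.12527098 -0.02406088  0.09536538] 0.004138654147593833
[1.23375968 0.05237559 0.99624899]
tcp px [[272.85433291 255.57871303]
 [271.76469951 236.37425694]
 [268.21662495 276.24454461]
 [270.41470855 251.52837979]]
0.146 [[ 0.69  -0.066  0.146]
 [ 0.685  0.019  0.146]]
0.18 [[ 0.711 -0.061  0.18 ]
 [ 0.707  0.02   0.18 ]]
0.216 [[ 0.734 -0.056  0.216]
 [ 0.731  0.022  0.216]]
0.25 [[ 0.756 -0.051  0.25 ]
 [ 0.753  0.023  0.25 ]]
```

View pics/s8.png

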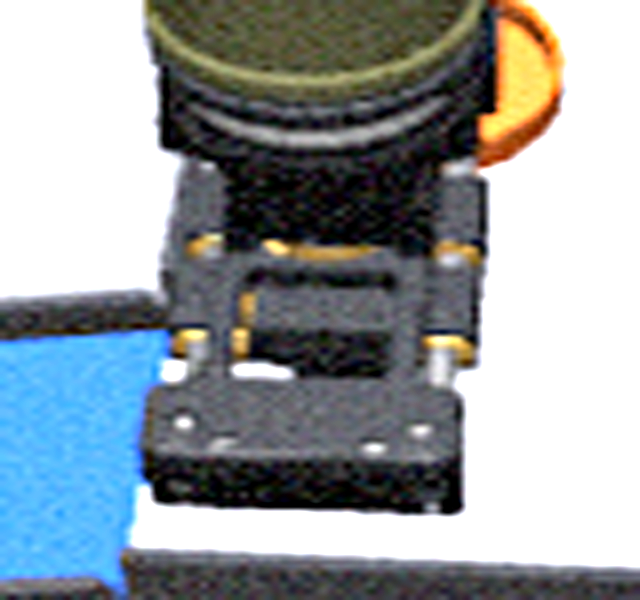

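View pics/t8.png

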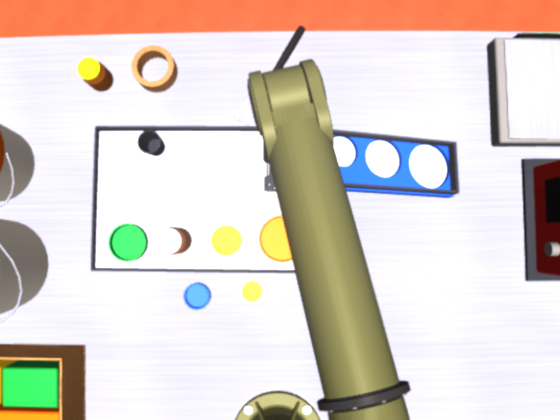

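The lid again stayed put. I'll turn the tool so the fingertips show in the scene view, then measure their true height.

Emit:
{"name": "play_rows", "arguments": {
  "translation": [
    [0, 0, 0],
    [0, 0, 0],
    [0, 0, 0],
    [0, 0, 0],
    [0, 0, 0],
    [0, 0, 0],
    [0, 0, 0],
    [0, 0, 0],
    [0, 0, 0],
    [0, 0, 0]
  ],
  "turn": [
    [0, -0.12, 0],
    [0, -0.12, 0],
    [0, -0.12, 0],
    [0, -0.12, 0],
    [0, -0.12, 0],
    [0, -0.12, 0],
    [0, -0.12, 0],
    [0, -0.12, 0],
    [0, -0.12, 0],
    [0, -0.12, 0]
  ],
  "fingers": [-1, -1, -1, -1, -1, -1, -1, -1, -1, -1]
}}

```text
time: 7.27
position: [0.6617, -0.0153, 0.1467]
tool_rot: [-1.553, 0.288, -0.289]
ft_force: [-0.2, -0.0, -0.6]
grip_width: 0.004
```

Run:
```python
from h import *
s=ctrl.get_state();P=s['position'];print(P,proj("scene",[P,[P[0],P[1],.135]]))
print('start tcp px',proj("scene",[[.2693,-.5909,.1951]]))
im=ctrl.get_image("scene");cv2.imwrite("pics/s9.png",cv2.convertScaleAbs(cv2.resize(im[180:280,230:330],None,fx=8,fy=6,interpolation=cv2.INTER_CUBIC),alpha=2.,beta=0))
im=cv2.imread("pics/scene0.png");cv2.imwrite("pics/s0c.png",cv2.convertScaleAbs(cv2.resize(im[40:130,0:110],None,fx=7,fy=6,interpolation=cv2.INTER_CUBIC),alpha=2.5,beta=0))
```

```text
[ 0.66171915 -0.0153176   0.14672226] [[272.73312092 254.76116286]
 [272.90551654 257.78260209]]
start tcp px [[ 70.07497042 115.0456068 ]]
```

View pics/s9.png

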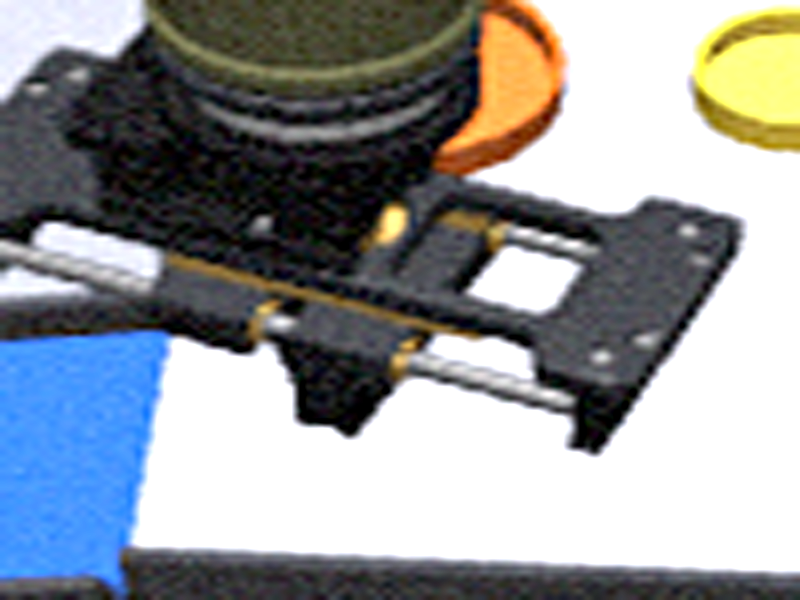

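View pics/s0c.png

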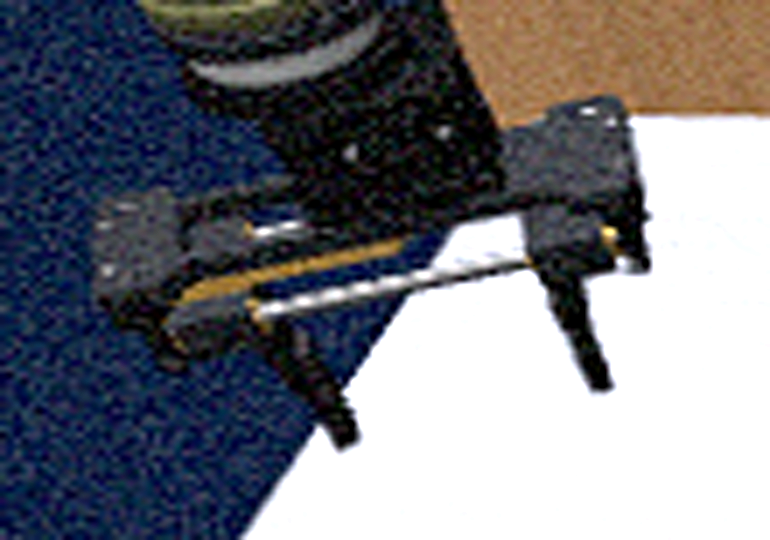

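The shut tips appear at about (273,252), roughly 10 mm above the projected TCP at row 254.8. I'll lower slowly onto the bare deck to find the real contact height.

Emit:
{"name": "play_rows", "arguments": {
  "translation": [
    [0, 1, 0],
    [0, 1, 0],
    [0, 1, 0],
    [0, 1, 0],
    [0, 1, 0],
    [0, 1, 0],
    [0, 1, 0],
    [0, 1, 0],
    [0, 1, 0],
    [0, 1, 0]
  ],
  "turn": [
    [0, 0.12, 0],
    [0, 0.12, 0],
    [0, 0.12, 0],
    [0, 0.12, 0],
    [0, 0.12, 0],
    [0, 0.12, 0],
    [0, 0.12, 0],
    [0, 0.12, 0],
    [0, 0.12, 0],
    [0, 0.12, 0]
  ],
  "fingers": [-1, -1, -1, -1, -1, -1, -1, -1, -1, -1]
}}

```text
time: 8.15
position: [0.6619, -0.0152, 0.1367]
tool_rot: [-1.204, 1.217, -1.218]
ft_force: [0.0, -0.1, -0.4]
grip_width: 0.007
```

Emit:
{"name": "play_rows", "arguments": {
  "translation": [
    [0, 1, 0],
    [0, 1, 0],
    [0, 1, 0],
    [0, 1, 0],
    [0, 1, 0],
    [0, 0, 0],
    [0, 0, 0],
    [0, 0, 0],
    [0, 0, 0],
    [0, 0, 0]
  ],
  "turn": [
    [0, 0, 0],
    [0, 0, 0],
    [0, 0, 0],
    [0, 0, 0],
    [0, 0, 0],
    [0, 0, 0],
    [0, 0, 0],
    [0, 0, 0],
    [0, 0, 0],
    [0, 0, 0]
  ],
  "fingers": [-1, -1, -1, -1, -1, -1, -1, -1, -1, -1]
}}

```text
time: 8.98
position: [0.6627, -0.015, 0.1313]
tool_rot: [-1.208, 1.211, -1.211]
ft_force: [0.5, -0.7, 0.2]
grip_width: 0.008
```

Emit:
{"name": "play_rows", "arguments": {
  "translation": [
    [0, 1, 0],
    [0, 1, 0],
    [0, 1, 0],
    [0, 1, 0],
    [0, 0, 0],
    [0, 0, 0],
    [0, 0, 0],
    [0, 0, 0],
    [0, 0, 0],
    [0, 0, 0]
  ],
  "turn": [
    [0, 0, 0],
    [0, 0, 0],
    [0, 0, 0],
    [0, 0, 0],
    [0, 0, 0],
    [0, 0, 0],
    [0, 0, 0],
    [0, 0, 0],
    [0, 0, 0],
    [0, 0, 0]
  ],
  "fingers": [-1, -1, -1, -1, -1, -1, -1, -1, -1, -1]
}}

```text
time: 9.82
position: [0.6626, -0.015, 0.1273]
tool_rot: [-1.208, 1.211, -1.211]
ft_force: [0.9, -0.9, 0.3]
grip_width: 0.008
```

Emit:
{"name": "play_rows", "arguments": {
  "translation": [
    [0, 1, 0],
    [0, 1, 0],
    [0, 1, 0],
    [0, 1, 0],
    [0, 0, 0],
    [0, 0, 0],
    [0, 0, 0],
    [0, 0, 0],
    [0, 0, 0],
    [0, 0, 0]
  ],
  "turn": [
    [0, 0, 0],
    [0, 0, 0],
    [0, 0, 0],
    [0, 0, 0],
    [0, 0, 0],
    [0, 0, 0],
    [0, 0, 0],
    [0, 0, 0],
    [0, 0, 0],
    [0, 0, 0]
  ],
  "fingers": [-1, -1, -1, -1, -1, -1, -1, -1, -1, -1]
}}

```text
time: 10.65
position: [0.6626, -0.015, 0.1233]
tool_rot: [-1.208, 1.211, -1.212]
ft_force: [0.6, 0.3, 0.3]
grip_width: 0.006
```

Emit:
{"name": "play_rows", "arguments": {
  "translation": [
    [0, 1, 0],
    [0, 1, 0],
    [0, 1, 0],
    [0, 0, 0],
    [0, 0, 0],
    [0, 0, 0],
    [0, 0, 0],
    [0, 0, 0],
    [0, 0, 0],
    [0, 0, 0]
  ],
  "turn": [
    [0, 0, 0],
    [0, 0, 0],
    [0, 0, 0],
    [0, 0, 0],
    [0, 0, 0],
    [0, 0, 0],
    [0, 0, 0],
    [0, 0, 0],
    [0, 0, 0],
    [0, 0, 0]
  ],
  "fingers": [-1, -1, -1, -1, -1, -1, -1, -1, -1, -1]
}}

```text
time: 11.48
position: [0.6626, -0.015, 0.1203]
tool_rot: [-1.208, 1.211, -1.212]
ft_force: [0.3, 0.0, 0.1]
grip_width: 0.005
```

Run:
```python
from h import *
s=ctrl.get_state();P=s['position'];print(P,proj("scene",[P,[P[0],P[1],.135]]))
im=ctrl.get_image("scene");cv2.imwrite("pics/s10.png",cv2.convertScaleAbs(cv2.resize(im[180:280,230:330],None,fx=8,fy=6,interpolation=cv2.INTER_CUBIC),alpha=2.,beta=0))
```

```text
[ 0.66263761 -0.01503379  0.12028058] [[273.21716243 261.85520937]
 [273.00589174 258.13918388]]
```

View pics/s10.png

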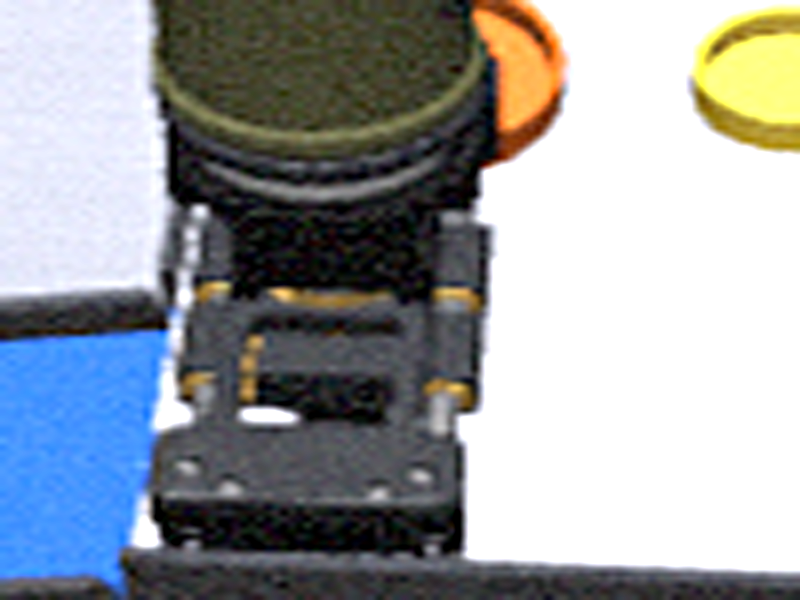

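Emit:
{"name": "play_rows", "arguments": {
  "translation": [
    [0, 1, 0],
    [0, 1, 0],
    [0, 0, 0],
    [0, 0, 0],
    [0, 0, 0],
    [0, 0, 0],
    [0, 0, 0],
    [0, 0, 0],
    [0, 0, 0],
    [0, 0, 0]
  ],
  "turn": [
    [0, 0, 0],
    [0, 0, 0],
    [0, 0, 0],
    [0, 0, 0],
    [0, 0, 0],
    [0, 0, 0],
    [0, 0, 0],
    [0, 0, 0],
    [0, 0, 0],
    [0, 0, 0]
  ],
  "fingers": [-1, -1, -1, -1, -1, -1, -1, -1, -1, -1]
}}

```text
time: 12.37
position: [0.6626, -0.015, 0.1183]
tool_rot: [-1.208, 1.211, -1.212]
ft_force: [0.5, 0.5, 0.8]
grip_width: 0.008
```

Emit:
{"name": "play_rows", "arguments": {
  "translation": [
    [0, 1, 0],
    [0, 1, 0],
    [0, 0, 0],
    [0, 0, 0],
    [0, 0, 0],
    [0, 0, 0],
    [0, 0, 0],
    [0, 0, 0],
    [0, 0, 0],
    [0, 0, 0]
  ],
  "turn": [
    [0, 0, 0],
    [0, 0, 0],
    [0, 0, 0],
    [0, 0, 0],
    [0, 0, 0],
    [0, 0, 0],
    [0, 0, 0],
    [0, 0, 0],
    [0, 0, 0],
    [0, 0, 0]
  ],
  "fingers": [-1, -1, -1, -1, -1, -1, -1, -1, -1, -1]
}}

```text
time: 13.2
position: [0.6626, -0.015, 0.1162]
tool_rot: [-1.208, 1.211, -1.212]
ft_force: [0.7, 0.7, 0.4]
grip_width: 0.005
```

Emit:
{"name": "play_rows", "arguments": {
  "translation": [
    [0, 1, 0],
    [0, 1, 0],
    [0, 0, 0],
    [0, 0, 0],
    [0, 0, 0],
    [0, 0, 0],
    [0, 0, 0],
    [0, 0, 0],
    [0, 0, 0],
    [0, 0, 0]
  ],
  "turn": [
    [0, 0, 0],
    [0, 0, 0],
    [0, 0, 0],
    [0, 0, 0],
    [0, 0, 0],
    [0, 0, 0],
    [0, 0, 0],
    [0, 0, 0],
    [0, 0, 0],
    [0, 0, 0]
  ],
  "fingers": [-1, -1, -1, -1, -1, -1, -1, -1, -1, -1]
}}

```text
time: 14.03
position: [0.6626, -0.015, 0.1143]
tool_rot: [-1.208, 1.211, -1.211]
ft_force: [0.6, -0.5, 0.2]
grip_width: 0.003
```

Run:
```python
from h import *
im=ctrl.get_image("scene");cv2.imwrite("pics/s11.png",cv2.convertScaleAbs(cv2.resize(im[180:280,230:330],None,fx=8,fy=6,interpolation=cv2.INTER_CUBIC),alpha=2.,beta=0))
im=ctrl.get_image("top");cv2.imwrite("pics/t11.png",cv2.convertScaleAbs(cv2.resize(im[90:290,200:400],None,fx=4,fy=3),alpha=1.5))
```

```text
(no output)
```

View pics/s11.png

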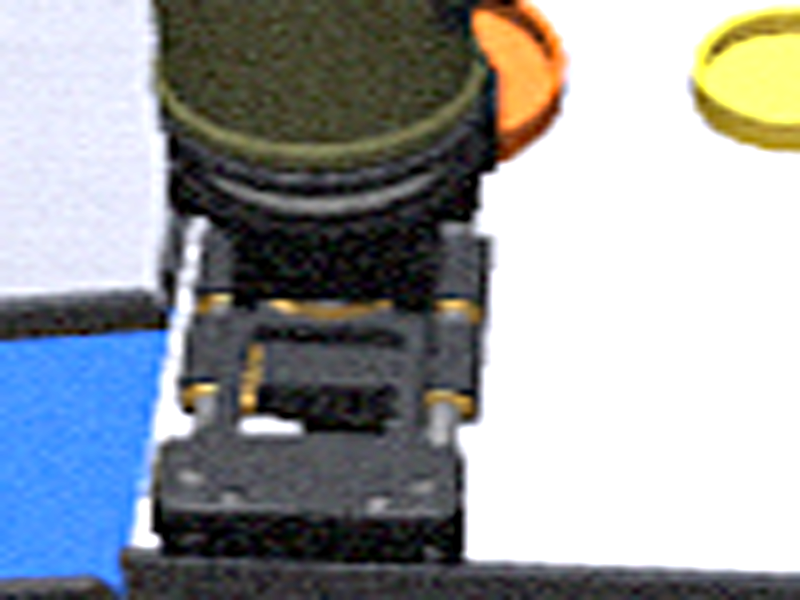

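View pics/t11.png

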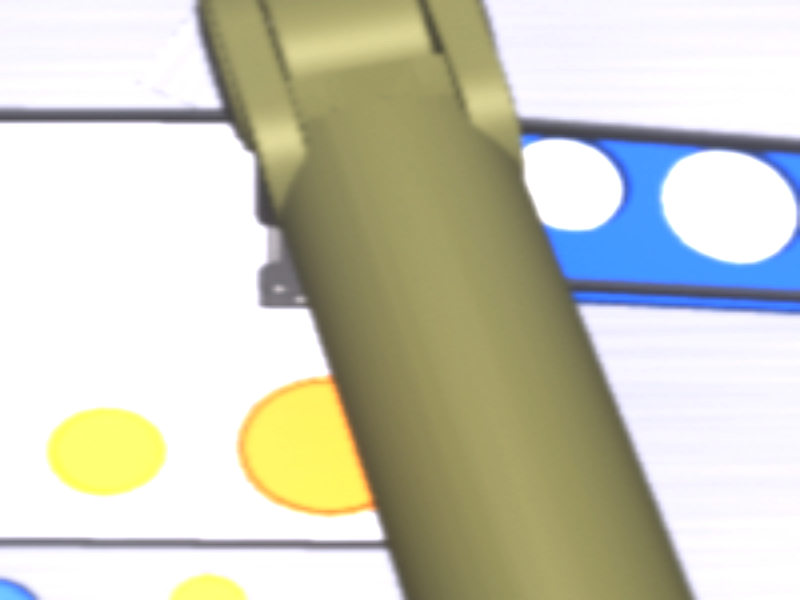

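Comparing the picture with the reported pose, the real tips sit about 21–27 mm above the reported TCP. A TCP of 0.121 should therefore put them inside the dish. I'll go back and enter it.

Emit:
{"name": "play_rows", "arguments": {
  "translation": [
    [0, -18, 0],
    [0, -18, -20],
    [0, 0, -35],
    [0, 0, -40],
    [0, 0, -40],
    [0, 0, -30],
    [0, 0, -13],
    [0, 12, 0],
    [0, 12, 0],
    [0, 5, 0]
  ],
  "turn": [
    [0, 0, 0],
    [0, 0, 0],
    [0, 0, 0],
    [0, 0, 0],
    [0, 0, 0],
    [0, 0, 0],
    [0, 0, 0],
    [0, 0, 0],
    [0, 0, 0],
    [0, 0, 0]
  ],
  "fingers": [-1, -1, -1, -1, -1, -1, -1, -1, -1, -1]
}}

```text
time: 14.97
position: [0.4843, -0.0146, 0.1194]
tool_rot: [-1.208, 1.213, -1.211]
ft_force: [-0.6, -0.3, -1.0]
grip_width: 0.007
```

Emit:
{"name": "play_rows", "arguments": {
  "translation": [
    [0, 0, 0],
    [0, 0, 10],
    [0, 0, 14],
    [0, 0, 16],
    [0, 0, 16],
    [0, 0, 16],
    [0, 0, 12],
    [0, 0, 8],
    [0, 0, 4],
    [0, 0, 0]
  ],
  "turn": [
    [0, 0, 0],
    [0, 0, 0],
    [0, 0, 0],
    [0, 0, 0],
    [0, 0, 0],
    [0, 0, 0],
    [0, 0, 0],
    [0, 0, 0],
    [0, 0, 0],
    [0, 0, 0]
  ],
  "fingers": [-1, -1, -1, -1, -1, -1, -1, -1, -1, -1]
}}

```text
time: 15.8
position: [0.5812, -0.0143, 0.1206]
tool_rot: [-1.208, 1.212, -1.21]
ft_force: [1.0, -0.0, -0.2]
grip_width: 0.009
```

Run:
```python
from h import *
im=ctrl.get_image("scene");cv2.imwrite("pics/s12.png",cv2.resize(im[120:300,200:400],None,fx=4,fy=3.3))
```

```text
(no output)
```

View pics/s12.png

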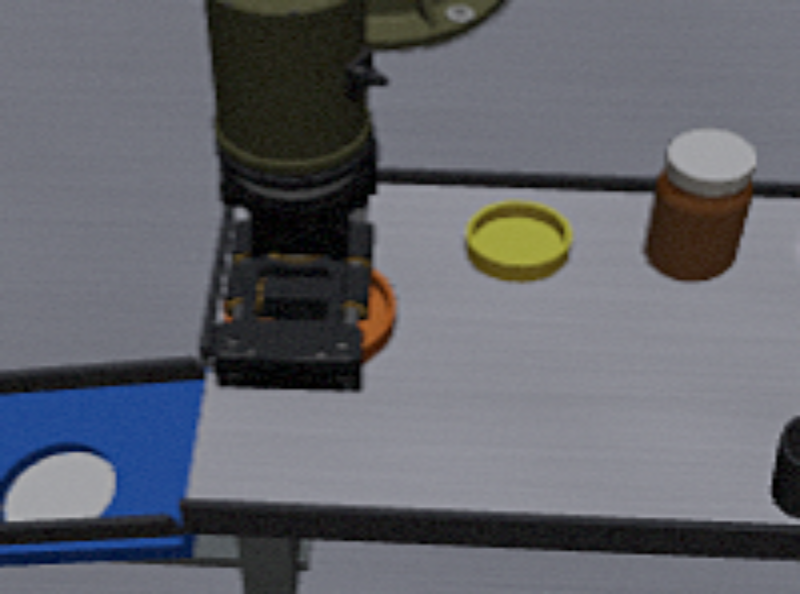

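The orange lid now follows, its right edge at crop (397,308). I'll carry on to the fence.

Emit:
{"name": "play_rows", "arguments": {
  "translation": [
    [0, 0, 8],
    [0, 0, 14],
    [0, 0, 16],
    [0, 0, 16],
    [0, 0, 16],
    [0, 0, 14],
    [0, 0, 10],
    [0, 0, 6],
    [0, 0, 4],
    [0, 0, 2]
  ],
  "turn": [
    [0, 0, 0],
    [0, 0, 0],
    [0, 0, 0],
    [0, 0, 0],
    [0, 0, 0],
    [0, 0, 0],
    [0, 0, 0],
    [0, 0, 0],
    [0, 0, 0],
    [0, 0, 0]
  ],
  "fingers": [-1, -1, -1, -1, -1, -1, -1, -1, -1, -1]
}}

```text
time: 16.68
position: [0.6867, -0.0151, 0.1212]
tool_rot: [-1.208, 1.212, -1.211]
ft_force: [0.1, -0.2, 0.5]
grip_width: 0.007
```

Run:
```python
from h import *
im=ctrl.get_image("scene");cv2.imwrite("pics/s13.png",cv2.resize(im[120:300,200:400],None,fx=4,fy=3.3))
for a,e in blobs(im,'orange',20): print(a,e)
m=cv2.inRange(cv2.cvtColor(im,cv2.COLOR_BGR2HSV),np.array(HS['orange'][0]),np.array(HS['orange'][1]))[200:290,240:330]
ys,xs=np.where(m);print(xs.max()+240,ys[xs==xs.max()]+200,ys.max()+200, onz("scene",[[xs.max()+240.5,ys[xs==xs.max()].min()+200]],.155))
```

```text
107.0 ((289.74560546875, 250.9164276123047), (10.776820182800293, 26.663284301757812), 2.9226555824279785)
1329.5 ((496.7962646484375, 105.46331787109375), (23.30167007446289, 105.38348388671875), 93.18614196777344)
46.5 ((544.6726684570312, 100.7281265258789), (21.61250877380371, 34.792572021484375), 56.246665954589844)
127.0 ((545.050537109375, 77.71595764160156), (8.92467212677002, 31.780662536621094), 93.84800720214844)
31.0 ((328.9126281738281, 38.76449203491211), (7.7932610511779785, 14.859436988830566), 12.007837295532227)
87.5 ((346.2095947265625, 70.41287231445312), (5.158381938934326, 87.21351623535156), 1.595702052116394)
73.5 ((208.43394470214844, 28.341812133789062), (14.69789981842041, 24.41604995727539), 81.89850616455078)
295 [245 246 247 248 249 250 251 252 253 254 255] 264 [[0.63953565 0.03291606 0.155     ]]
```

View pics/s13.png

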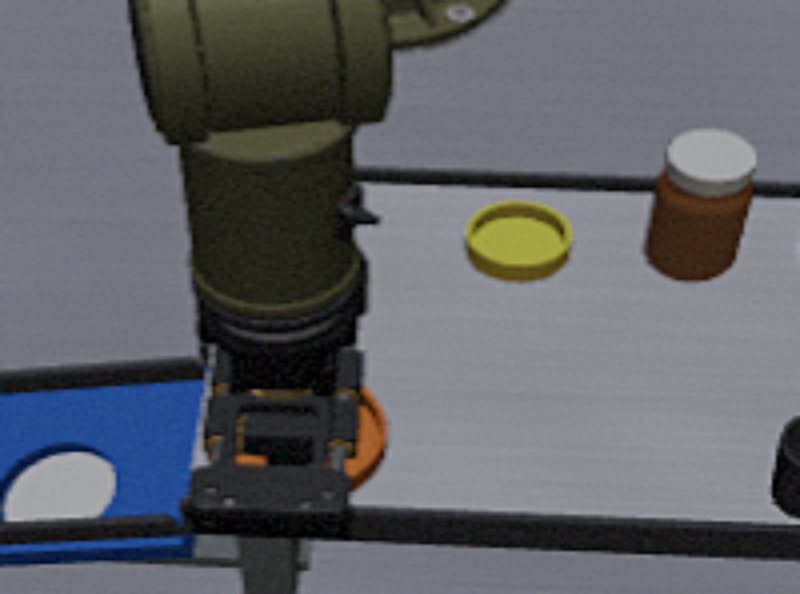

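Emit:
{"name": "play_rows", "arguments": {
  "translation": [
    [0, 0, 4],
    [0, 0, 4],
    [0, 0, 1],
    [0, 0, 0],
    [8, 0, -9],
    [10, 0, -6],
    [12, 0, 0],
    [12, 0, 0],
    [10, 0, 0],
    [6, 0, 0]
  ],
  "turn": [
    [0, 0, 0],
    [0, 0, 0],
    [0, 0, 0],
    [0, 0, 0],
    [0, 0, 0],
    [0, 0, 0],
    [0, 0, 0],
    [0, 0, 0],
    [0, 0, 0],
    [0, 0, 0]
  ],
  "fingers": [-1, -1, -1, -1, -1, -1, -1, -1, -1, -1]
}}

```text
time: 17.57
position: [0.6806, -0.0765, 0.1211]
tool_rot: [-1.207, 1.213, -1.215]
ft_force: [-0.3, -0.5, -0.8]
grip_width: 0.007
```

Run:
```python
from h import *
im=ctrl.get_image("scene");cv2.imwrite("pics/s14.png",cv2.resize(im[120:300,200:400],None,fx=4,fy=3.3))
m=cv2.inRange(cv2.cvtColor(im,cv2.COLOR_BGR2HSV),np.array(HS['orange'][0]),np.array(HS['orange'][1]))[200:290,230:330]
ys,xs=np.where(m);print(xs.max()+230,ys[xs==xs.max()]+200, onz("scene",[[xs.max()+230.5,ys[xs==xs.max()].min()+202]],.155))
```

```text
278 [247 248 249 250 251 252 253 254 255 256 257 258] [[ 0.65177473 -0.00327965  0.155     ]]
```

View pics/s14.png

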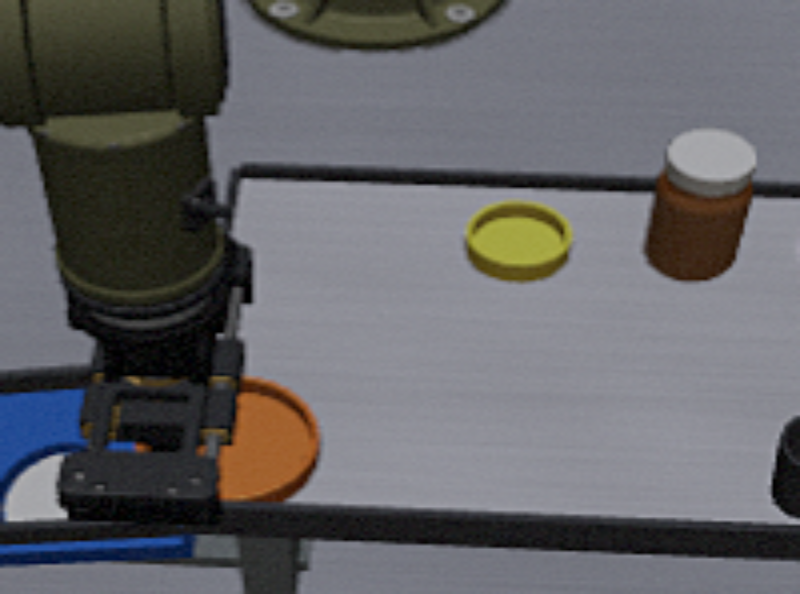

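Emit:
{"name": "play_rows", "arguments": {
  "translation": [
    [3, 0, 4],
    [3, 0, 4],
    [6, 0, 2],
    [8, 0, 0],
    [8, 0, 0],
    [8, 0, 0],
    [0, 0, 0],
    [0, 0, 0],
    [0, -20, 0],
    [0, -40, 0]
  ],
  "turn": [
    [0, 0, 0],
    [0, 0, 0],
    [0, 0, 0],
    [0, 0, 0],
    [0, 0, 0],
    [0, 0, 0],
    [0, 0, 0],
    [0, 0, 0],
    [0, 0, 0],
    [0, 0, 0]
  ],
  "fingers": [-1, -1, -1, -1, -1, -1, -1, -1, -1, -1]
}}

```text
time: 18.45
position: [0.6867, -0.1087, 0.1759]
tool_rot: [-1.215, 1.219, -1.204]
ft_force: [0.3, -0.7, -0.6]
grip_width: 0.003
```

Run:
```python
from h import *
im=ctrl.get_image("scene");cv2.imwrite("pics/s15.png",cv2.resize(im[120:300,80:330],None,fx=3.2,fy=3.2))
```

```text
(no output)
```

View pics/s15.png

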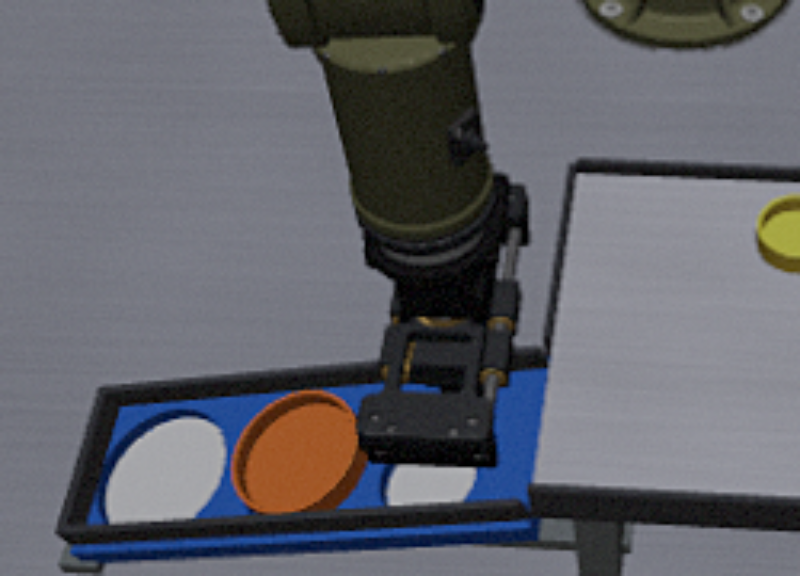

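The orange lid is sliding past the medium hole towards the large one, at crop (300,452). Next I'll go to the green lid.

Emit:
{"name": "play_rows", "arguments": {
  "translation": [
    [-33, -8, -9],
    [-33, 0, -9],
    [-33, 0, -9],
    [-33, 0, -9],
    [-33, 0, -9],
    [-33, 0, -9],
    [-33, 0, -9],
    [-33, 0, -9],
    [-33, 0, -9],
    [-33, 0, -9]
  ],
  "turn": [
    [0, 0, 0],
    [0, 0, 0],
    [0, 0, 0],
    [0, 0, 0],
    [0, 0, 0],
    [0, 0, 0],
    [0, 0, 0],
    [0, 0, 0],
    [0, 0, 0],
    [0, 0, 0]
  ],
  "fingers": [-1, -1, -1, -1, -1, -1, -1, -1, -1, -1]
}}

```text
time: 19.33
position: [0.6005, 0.2234, 0.1898]
tool_rot: [-1.207, 1.21, -1.211]
ft_force: [-0.6, 0.1, -0.2]
grip_width: 0.007
```

Run:
```python
from h import *
im=ctrl.get_image("scene");cv2.imwrite("pics/s16.png",cv2.resize(im[120:300,80:480],None,fx=2,fy=2))
p,y=now();print(p,y, (np.array([.479,.316])-p[:2])*1000)
```

```text
[0.59623725 0.23357257 0.19022845] 0.008596477786263552 [-117.23725121   82.42742693]
```

View pics/s16.png

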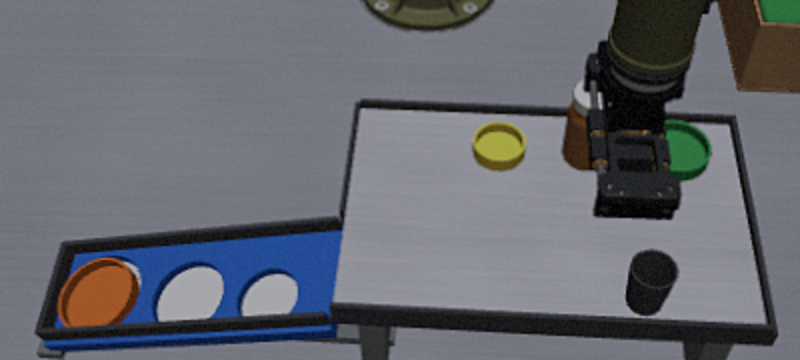

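Emit:
{"name": "play_rows", "arguments": {
  "translation": [
    [-40, 0, 0],
    [-42, 0, -20],
    [0, 0, -35],
    [0, 0, -37],
    [0, 0, -25],
    [0, 0, 0],
    [0, 20, 0],
    [0, 20, 0],
    [0, 20, 0],
    [0, 9, 0]
  ],
  "turn": [
    [0, 0, 0],
    [0, 0, 0],
    [0, 0, 0],
    [0, 0, 0],
    [0, 0, 0],
    [0, 0, 0],
    [0, 0, 0],
    [0, 0, 0],
    [0, 0, 0],
    [0, 0, 0]
  ],
  "fingers": [-1, -1, -1, -1, -1, -1, -1, -1, -1, -1]
}}

```text
time: 20.22
position: [0.4864, 0.2985, 0.1186]
tool_rot: [-1.209, 1.212, -1.212]
ft_force: [-0.6, 0.1, -0.4]
grip_width: 0.003
```

Run:
```python
from h import *
im=ctrl.get_image("scene");cv2.imwrite("pics/s17.png",cv2.resize(im[120:300,80:480],None,fx=2,fy=2))
cv2.imwrite("pics/s17r.png",cv2.resize(im[230:300,90:260],None,fx=4.6,fy=4.6,interpolation=cv2.INTER_CUBIC))
im=ctrl.get_image("top");cv2.imwrite("pics/t17r.png",cv2.resize(im[115:205,300:470],None,fx=4.6,fy=4.6,interpolation=cv2.INTER_CUBIC))
for a,e in blobs(im,'orange'): print(a,e,onz("top",[e[0]],.07))
p,y=now();print(p,y)
```

```text
512.5 ((29.9224910736084, 415.2480773925781), (60.31325912475586, 66.52721405029297), 173.3089599609375) [[0.07111728 0.5707142  0.07      ]]
1221.5 ((431.2074279785156, 164.1461181640625), (39.556175231933594, 42.09803009033203), 167.6897430419922) [[ 0.64697214 -0.36239179  0.07      ]]
17074.5 ((148.56854248046875, 17.202672958374023), (36.81946563720703, 1415.84375), 89.69230651855469) [[1.00667917 0.29893734 0.07      ]]
[0.48584793 0.29839156 0.1187758 ] -0.0029089022187819154
```

View pics/s17.png

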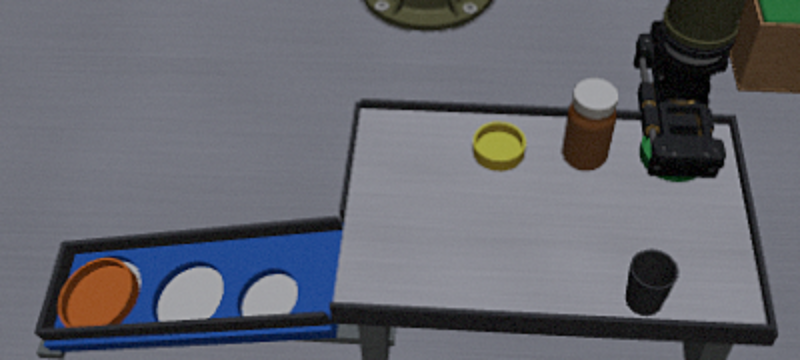

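View pics/s17r.png

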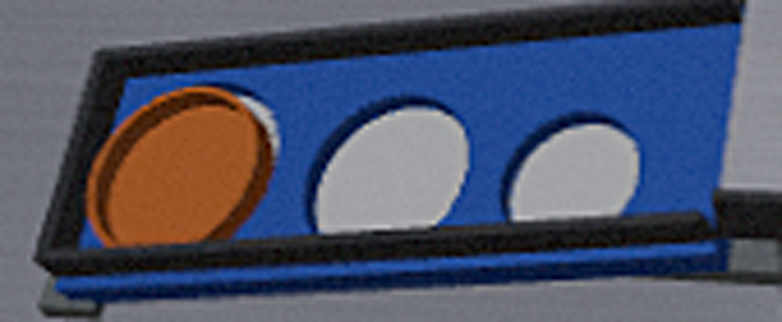

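View pics/t17r.png

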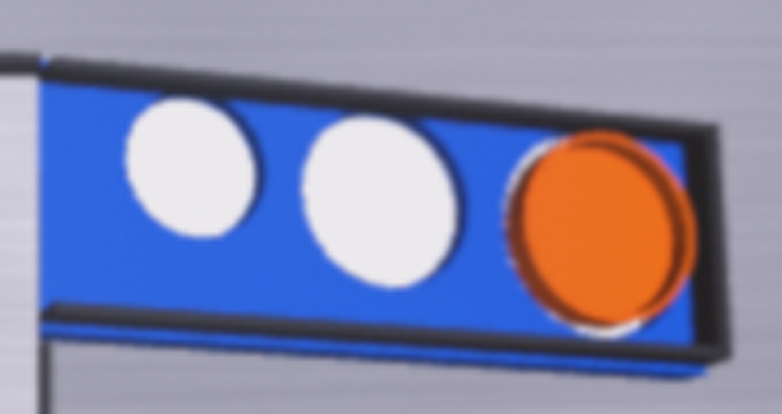

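```bash
cat >> h.py <<'E'
O=np.array([.7116,-.0737,0]);GY=-.0155
Rg=Ro.from_euler('z',GY).as_matrix()
yl=np.array([0,np.cos(np.radians(15)),np.sin(np.radians(15))])
xl=Ro.from_rotvec(yl*np.radians(6)).apply([1,0,0])
Rr=Rg@np.c_[xl,yl,np.cross(xl,yl)]
def ramp(P): return O+[0,0,.12]+np.array(P)@Rr.T
def grader(P): return (np.array(P)-O)@Rg
E
python3 - <<'E'
from h import *
print(Rr.round(3))
t=np.linspace(0,2*np.pi,60)
for n,f in(("top","top"),("scene","scene")):
    im=ctrl.get_image(n)
    for c,(x,y,r,rl) in dict(L=(-.051,-.303,.0545,.05),M=(-.042,-.183,.0455,.041),S=(-.033,-.081,.0365,.032)).items():
        h=proj(n,ramp(np.c_[x+r*np.cos(t),y+r*np.sin(t),0*t])).astype(np.float32)
        l=proj(n,ramp(np.c_[x+rl*np.cos(t),y+rl*np.sin(t),0*t+.007])).astype(np.float32)
        print(n,c,'hole',cv2.fitEllipse(h),'lidtop',np.round(cv2.fitEllipse(l)[0],1),np.round(cv2.fitEllipse(l)[1],1))
    for a,e in blobs(im,'orange',600): print('seen',a,np.round(e[0],1),np.round(e[1],1))
    for a,e in blobs(im,'white',300): print('white',a,np.round(e[0],1),np.round(e[1],1))
E
```

```text
[[ 0.995  0.015  0.101]
 [ 0.012  0.966 -0.259]
 [-0.101  0.259  0.961]]
top L hole ((429.4682312011719, 161.86724853515625), (38.831947326660156, 46.097328186035156), 153.79066467285156) lidtop [431.2 161.1] [35.8 42.5]
top M hole ((383.6069030761719, 155.39356994628906), (34.48383712768555, 39.5785026550293), 150.18756103515625) lidtop [385.1 154.6] [31.2 35.9]
top S hole ((342.36279296875, 149.05712890625), (29.079591751098633, 32.523868560791016), 145.59674072265625) lidtop [343.6 148.2] [25.6 28.7]
seen 1219.5 [431.2 164.1] [39.5 42.1]
seen 17072.5 [148.6  17.2] [  36.8 1415.8]
white 882.0 [382.  158.3] [31.  37.8]
white 591.5 [340.9 150.8] [25.8 30.8]
white 23955.5 [222.5 197.1] [156.  287.6]
scene L hole ((127.42053985595703, 270.88250732421875), (33.50753402709961, 47.180015563964844), 43.476314544677734) lidtop [125.8 269.5] [30.8 43.5]
scene M hole ((171.55215454101562, 269.97894287109375), (30.496566772460938, 40.424869537353516), 45.567626953125) lidtop [170.1 268.6] [27.5 36.6]
scene S hole ((211.69842529296875, 269.63165283203125), (26.32603645324707, 33.17341613769531), 48.283409118652344) lidtop [210.4 268.2] [23.1 29.2]
seen 934.5 [127.2 266.8] [30.2 42.1]
seen 1228.5 [499.8 105.5] [23.6 93.9]
```

Run:
```python
from h import *
im=ctrl.get_image("top");cv2.imwrite("pics/t18.png",cv2.convertScaleAbs(cv2.resize(im[135:195,395:465],None,fx=10,fy=10,interpolation=cv2.INTER_CUBIC),alpha=1.3))
im=ctrl.get_image("scene");cv2.imwrite("pics/s18.png",cv2.convertScaleAbs(cv2.resize(im[240:300,95:160],None,fx=10,fy=10,interpolation=cv2.INTER_CUBIC),alpha=2))
```

```text
(no output)
```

View pics/t18.png

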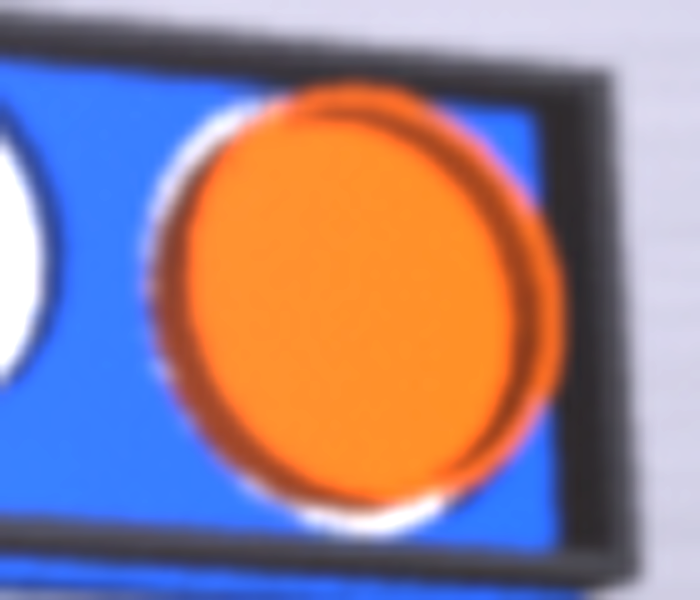

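View pics/s18.png

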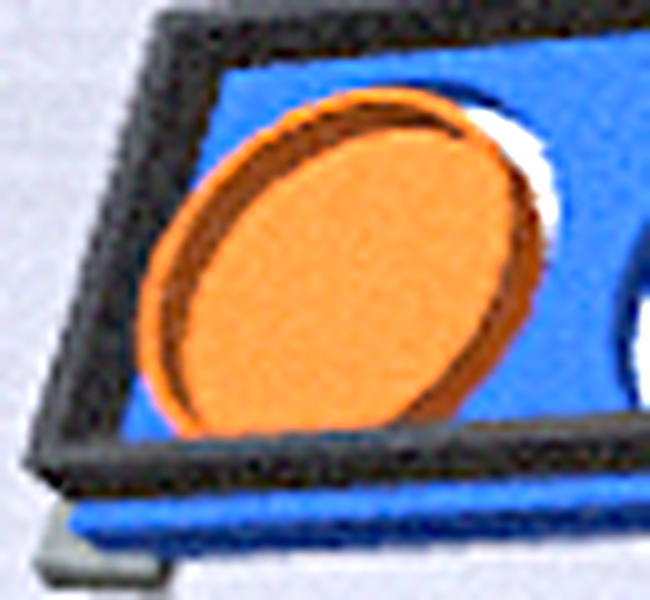

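Run:
```python
from h import *
t=np.linspace(0,2*np.pi,200)
def ext(n,x,y,r,z):
    p=proj(n,ramp(np.c_[x+r*np.cos(t),y+r*np.sin(t),0*t+z]));return np.r_[p.min(0),p.max(0)].round(1)
for n in("top","scene"):
    print(n,'hole LtRb',ext(n,-.051,-.303,.0545,0),'M',ext(n,-.042,-.183,.0455,0))
    print(' lodged ctr',ext(n,-.051,-.303,.05,.007),' lodged shifted',ext(n,-.0495,-.3075,.05,.007),'on top',ext(n,-.051,-.308,.05,.020))
```

```text
top hole LtRb [409.3 139.5 449.6 184.3] M [365.7 136.2 401.5 174.6]
 lodged ctr [412.6 140.4 449.8 181.8]  lodged shifted [414.3 140.  451.4 181.2] on top [417.5 139.  455.  180.7]
scene hole LtRb [107.1 250.2 147.7 291.5] M [153.6 252.1 189.5 287.8]
 lodged ctr [107.1 250.5 144.5 288.5]  lodged shifted [105.4 251.2 142.7 289.2] on top [102.2 248.1 139.8 286.3]
```

```bash
cat >> h.py <<'E'
Rr=Rg@Ro.from_euler('YX',[6,15],degrees=True).as_matrix()
E
python3 - <<'E'
from h import *
print(Rr.round(3))
t=np.linspace(0,2*np.pi,200)
def ext(n,x,y,r,z):
    p=proj(n,ramp(np.c_[x+r*np.cos(t),y+r*np.sin(t),0*t+z]));return np.r_[p.min(0),p.max(0)].round(1)
for n in("top","scene"):
    print(n,'hole LtRb',ext(n,-.051,-.303,.0545,0),'M',ext(n,-.042,-.183,.0455,0))
    print(' lodged ctr',ext(n,-.051,-.303,.05,.007),' lodged shifted',ext(n,-.0495,-.3075,.05,.007),'on top',ext(n,-.051,-.308,.05,.020))
E
```

```text
[[ 0.994  0.042  0.097]
 [-0.015  0.965 -0.26 ]
 [-0.105  0.257  0.961]]
top hole LtRb [408.8 142.8 449.2 187.7] M [365.3 138.3 401.1 176.7]
 lodged ctr [412.2 143.8 449.4 185.2]  lodged shifted [413.8 143.4 450.9 184.7] on top [417.1 142.4 454.5 184.2]
scene hole LtRb [108.6 247.4 149.  288.3] M [154.5 250.3 190.4 285.8]
 lodged ctr [108.6 247.7 145.8 285.3]  lodged shifted [106.9 248.3 144.1 286. ] on top [103.7 245.2 141.2 283.1]
```

The frame with the corrected ramp tilt matches the hole outlines. The orange rim's extremes fit the lodged position in both views (top right 451, scene left 107), so it is lodged. Now I'll slide the green lid.

Emit:
{"name": "play_rows", "arguments": {
  "translation": [
    [-12, -2, 0],
    [0, 0, 8],
    [0, 0, 12],
    [0, 0, 16],
    [0, 0, 20],
    [0, 0, 20],
    [0, 0, 18],
    [0, 0, 14],
    [0, 0, 9],
    [0, 0, 4]
  ],
  "turn": [
    [0, 0, 0],
    [0, 0, 0],
    [0, 0, 0],
    [0, 0, 0],
    [0, 0, 0],
    [0, 0, 0],
    [0, 0, 0],
    [0, 0, 0],
    [0, 0, 0],
    [0, 0, 0]
  ],
  "fingers": [-1, -1, -1, -1, -1, -1, -1, -1, -1, -1]
}}

```text
time: 21.35
position: [0.6097, 0.3099, 0.1215]
tool_rot: [-1.207, 1.213, -1.213]
ft_force: [-0.4, -0.6, -0.6]
grip_width: 0.002
```

Run:
```python
from h import *
im=ctrl.get_image("scene");cv2.imwrite("pics/s19.png",cv2.resize(im[120:300,80:480],None,fx=2,fy=2))
im=ctrl.get_image("top");cv2.imwrite("pics/t19.png",cv2.resize(im[100:300,80:350],None,fx=2.9,fy=2.9))
for a,e in blobs(im,'green',50): print(a,e[0],e[1],onz("top",[e[0]],.155))
```

```text
2173.0 (28.60935401916504, 386.38885498046875) (46.967926025390625, 85.4654541015625) [[0.16539044 0.52818099 0.155     ]]
324.5 (141.05084228515625, 188.60963439941406) (16.942096710205078, 33.34162902832031) [[0.58639002 0.28599474 0.155     ]]
```

View pics/s19.png

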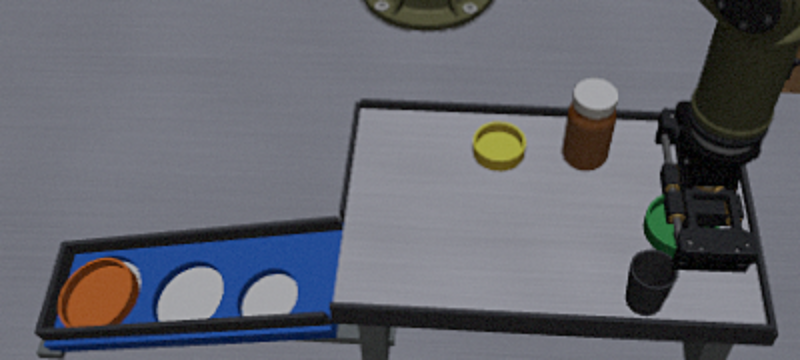

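View pics/t19.png

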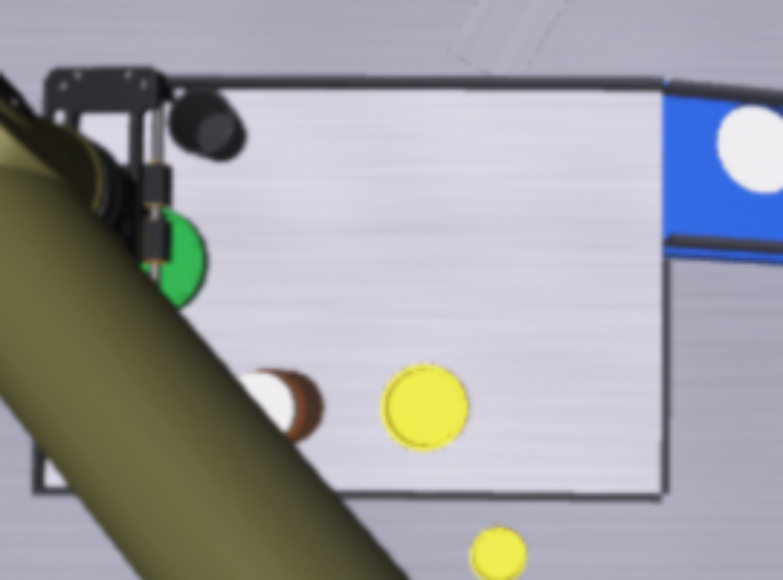

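The green lid is about at (0.584, 0.305), in the lane between jar and cup. I'll turn the tool a quarter turn so the body clears the jar.

Emit:
{"name": "play_rows", "arguments": {
  "translation": [
    [0, 0, 0],
    [0, 0, 0],
    [0, 0, 0],
    [0, 0, 0],
    [0, 0, 0],
    [0, 0, 0],
    [0, 0, 0],
    [0, 0, 0],
    [0, 0, 0],
    [0, 0, 0]
  ],
  "turn": [
    [0, -0.12, 0],
    [0, -0.12, 0],
    [0, -0.12, 0],
    [0, -0.12, 0],
    [0, -0.12, 0],
    [0, -0.12, 0],
    [0, -0.12, 0],
    [0, -0.12, 0],
    [0, -0.12, 0],
    [0, -0.12, 0]
  ],
  "fingers": [-1, -1, -1, -1, -1, -1, -1, -1, -1, -1]
}}

```text
time: 22.28
position: [0.6068, 0.3111, 0.1226]
tool_rot: [-1.552, 0.287, -0.288]
ft_force: [-0.9, 0.3, 0.2]
grip_width: 0.004
```

Emit:
{"name": "play_rows", "arguments": {
  "translation": [
    [0, 0, 0],
    [0, 0, 0],
    [0, 0, 0],
    [0, 0, 0],
    [-10, 0, -6],
    [-8, 0, -8],
    [-5, 0, -10],
    [-3, 0, -12],
    [0, 0, -12],
    [0, 0, -8]
  ],
  "turn": [
    [0, -0.12, 0],
    [0, -0.12, 0],
    [0, -0.12, 0],
    [0, 0, 0],
    [0, 0, 0],
    [0, 0, 0],
    [0, 0, 0],
    [0, 0, 0],
    [0, 0, 0],
    [0, 0, 0]
  ],
  "fingers": [-1, -1, -1, -1, -1, -1, -1, -1, -1, -1]
}}

```text
time: 23.12
position: [0.5805, 0.254, 0.1224]
tool_rot: [-1.572, 0.013, -0.014]
ft_force: [0.6, -1.2, 0.2]
grip_width: 0.004
```

Run:
```python
from h import *
im=ctrl.get_image("scene");cv2.imwrite("pics/s20.png",cv2.resize(im[120:300,280:480],None,fx=4,fy=3.3))
im=ctrl.get_image("top");cv2.imwrite("pics/t20.png",cv2.resize(im[100:300,80:350],None,fx=2.9,fy=2.9))
p,y=now();print(p,y)
```

```text
[0.58133257 0.25321734 0.12224959] 1.5527538582408824
```

View pics/s20.png

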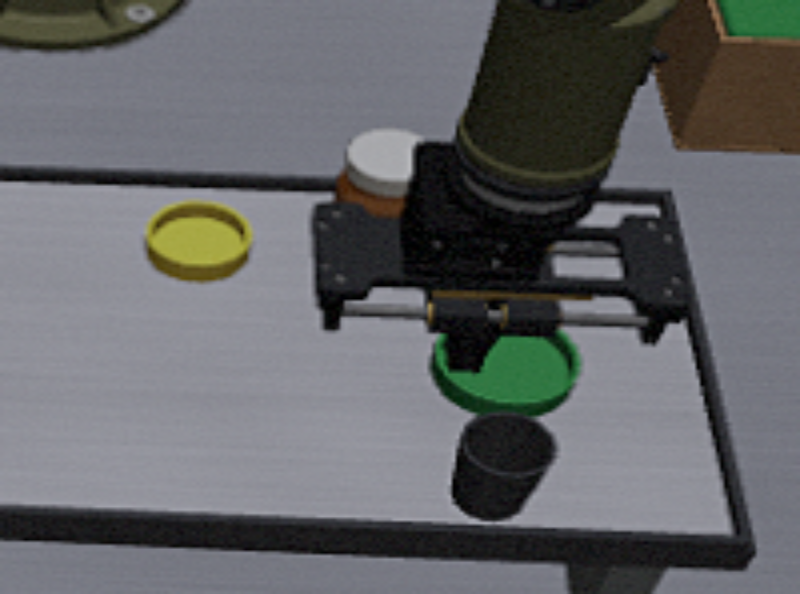

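View pics/t20.png

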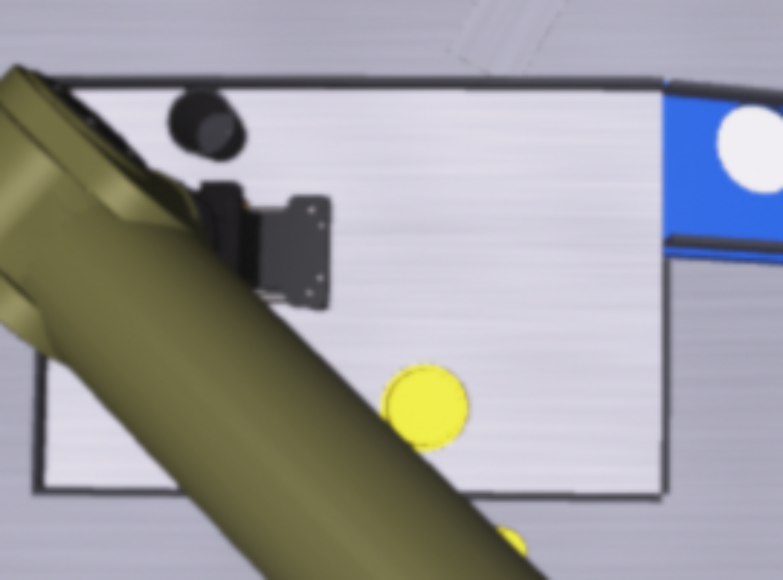

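Emit:
{"name": "play_rows", "arguments": {
  "translation": [
    [0, 0, -8],
    [0, 0, -12],
    [0, 0, -15],
    [0, 0, -16],
    [0, 0, -16],
    [0, 0, -16],
    [0, 0, -16],
    [0, 0, -16],
    [0, 0, -14],
    [4, 0, -12]
  ],
  "turn": [
    [0, 0, 0],
    [0, 0, 0],
    [0, 0, 0],
    [0, 0, 0],
    [0, 0, 0],
    [0, 0, 0],
    [0, 0, 0],
    [0, 0, 0],
    [0, 0, 0],
    [0, 0, 0]
  ],
  "fingers": [-1, -1, -1, -1, -1, -1, -1, -1, -1, -1]
}}

```text
time: 24.05
position: [0.5825, 0.1135, 0.1222]
tool_rot: [-1.571, 0.011, -0.011]
ft_force: [-0.3, 0.6, 0.3]
grip_width: 0.005
```

Emit:
{"name": "play_rows", "arguments": {
  "translation": [
    [10, 0, -8],
    [12, 0, -8],
    [12, 0, -8],
    [12, 0, -8],
    [12, 0, -8],
    [12, 0, -8],
    [10, 0, -8],
    [8, 0, -6],
    [4, 0, -4],
    [2, 0, -2]
  ],
  "turn": [
    [0, 0, 0],
    [0, 0, 0],
    [0, 0, 0],
    [0, 0, 0],
    [0, 0, 0],
    [0, 0, 0],
    [0, 0, 0],
    [0, 0, 0],
    [0, 0, 0],
    [0, 0, 0]
  ],
  "fingers": [-1, -1, -1, -1, -1, -1, -1, -1, -1, -1]
}}

```text
time: 24.88
position: [0.6766, 0.0442, 0.1219]
tool_rot: [-1.571, 0.012, -0.011]
ft_force: [0.0, -0.9, 0.3]
grip_width: 0.006
```

Run:
```python
from h import *
im=ctrl.get_image("scene");cv2.imwrite("pics/s21.png",cv2.resize(im[120:300,230:430],None,fx=4,fy=3.3))
p,y=now();print(p,y)
m=cv2.inRange(cv2.cvtColor(im,cv2.COLOR_BGR2HSV),np.array(HS['green'][0]),np.array(HS['green'][1]))[180:300,200:440]
ys,xs=np.where(m);print(xs.max()+200,xs.min()+200,ys.min()+180,ys.max()+180)
```

```text
[0.67652926 0.04419061 0.12197803] 1.5562055802580899
325 289 246 273
```

View pics/s21.png

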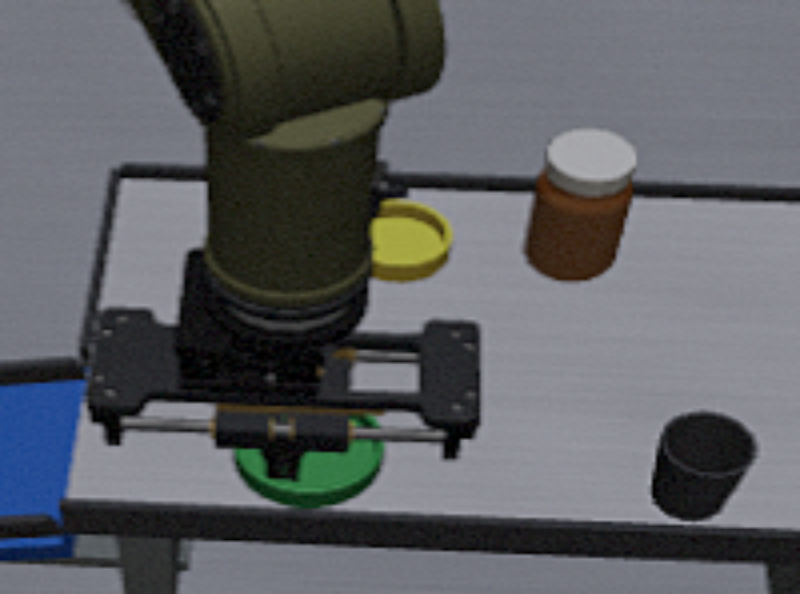

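Run:
```python
from h import *
print(onz("scene",[[308,273.5]],.135),onz("scene",[[289,256],[325.8,257]],.155))
```

```text
[[0.69820302 0.06201321 0.135     ]] [[0.66884519 0.02024135 0.155     ]
 [0.66779984 0.09861153 0.155     ]]
```

Emit:
{"name": "play_rows", "arguments": {
  "translation": [
    [6, 0, -5],
    [6, 0, -5],
    [3, 0, -6],
    [0, 0, -10],
    [0, 0, -12],
    [0, 0, -12],
    [0, 0, -10],
    [0, 0, -8],
    [0, 0, -5],
    [0, 0, -3]
  ],
  "turn": [
    [0, 0, 0],
    [0, 0, 0],
    [0, 0, 0],
    [0, 0, 0],
    [0, 0, 0],
    [0, 0, 0],
    [0, 0, 0],
    [0, 0, 0],
    [0, 0, 0],
    [0, 0, 0]
  ],
  "fingers": [-1, -1, -1, -1, -1, -1, -1, -1, -1, -1]
}}

```text
time: 25.77
position: [0.6899, -0.0329, 0.1222]
tool_rot: [-1.571, 0.012, -0.012]
ft_force: [0.0, 1.0, -0.2]
grip_width: 0.006
```

Run:
```python
from h import *
im=ctrl.get_image("scene");cv2.imwrite("pics/s22.png",cv2.resize(im[120:300,200:400],None,fx=4,fy=3.3))
p,y=now();print(p,y)
m=cv2.inRange(cv2.cvtColor(im,cv2.COLOR_BGR2HSV),np.array(HS['green'][0]),np.array(HS['green'][1]))[180:300,200:440]
ys,xs=np.where(m);print(xs.max()+200,xs.min()+200,ys.min()+180,ys.max()+180, xs[ys==ys.max()].mean()+200)
b=[xs[ys==ys.max()].mean()+200,ys.max()+180.5]
print(onz("scene",[b],.135),onz("scene",[[xs.min()+200,b[1]-16],[xs.max()+201,b[1]-16]],.155))
```

```text
[ 0.68993341 -0.03302301  0.12216946] 1.5554724427376894
288 253 248 272 278.0
[[ 0.69870679 -0.00183726  0.135     ]] [[ 0.67374679 -0.05643631  0.155     ]
 [ 0.67012463  0.02030454  0.155     ]]
```

View pics/s22.png

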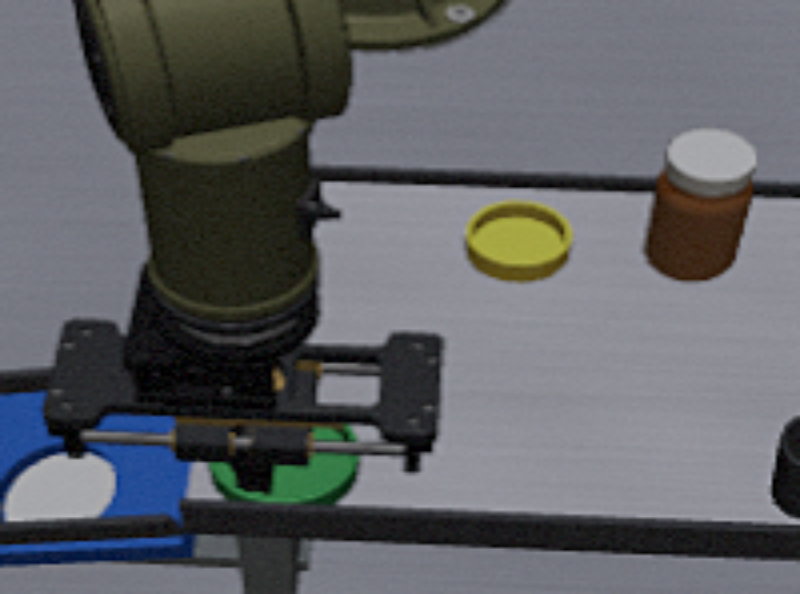

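Emit:
{"name": "play_rows", "arguments": {
  "translation": [
    [0, 0, -8],
    [0, 0, -11],
    [0, 0, -11],
    [0, 0, -11],
    [0, 0, -11],
    [0, 0, -11],
    [0, 0, -10],
    [0, 0, -8],
    [0, 0, 0],
    [0, 0, 0]
  ],
  "turn": [
    [0, 0, 0],
    [0, 0, 0],
    [0, 0, 0],
    [0, 0, 0],
    [0, 0, 0],
    [0, 0, 0],
    [0, 0, 0],
    [0, 0, 0],
    [0, 0, 0],
    [0, 0, 0]
  ],
  "fingers": [-1, -1, -1, -1, -1, -1, -1, -1, -1, -1]
}}

```text
time: 26.65
position: [0.6888, -0.113, 0.1221]
tool_rot: [-1.57, 0.012, -0.012]
ft_force: [0.2, 0.1, -0.8]
grip_width: 0.005
```

Run:
```python
from h import *
im=ctrl.get_image("scene");cv2.imwrite("pics/s23.png",cv2.resize(im[120:300,80:330],None,fx=3.2,fy=3.2))
```

```text
(no output)
```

View pics/s23.png

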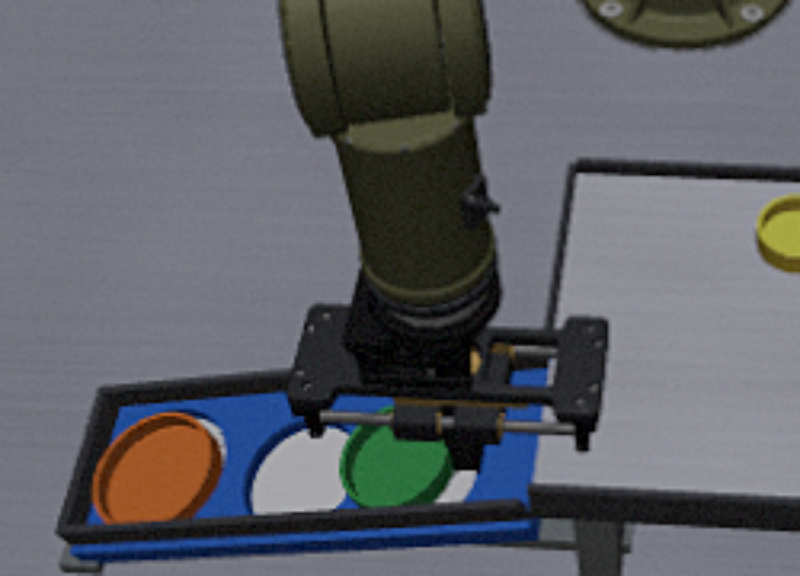

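Emit:
{"name": "play_rows", "arguments": {
  "translation": [
    [0, -20, 0],
    [0, -25, 0],
    [0, -8, 0],
    [0, 0, 0],
    [0, 0, 0],
    [0, 0, 0],
    [0, 0, 0],
    [0, 0, 0],
    [0, 0, 0],
    [0, 0, 0]
  ],
  "turn": [
    [0, 0.12, 0],
    [0, 0.12, 0],
    [0, 0.12, 0],
    [0, 0.12, 0],
    [0, 0.12, 0],
    [0, 0.12, 0],
    [0, 0.12, 0],
    [0, 0.12, 0],
    [0, 0.12, 0],
    [0, 0.12, 0]
  ],
  "fingers": [-1, -1, -1, -1, -1, -1, -1, -1, -1, -1]
}}

```text
time: 27.53
position: [0.6888, -0.1106, 0.1753]
tool_rot: [-1.355, 0.945, -0.945]
ft_force: [-0.7, -0.5, -0.5]
grip_width: 0.002
```

Emit:
{"name": "play_rows", "arguments": {
  "translation": [
    [0, 0, 0],
    [0, 0, 0],
    [0, 0, 0],
    [-28, 0, -27],
    [-28, 0, -27],
    [-28, 0, -27],
    [-28, 0, -27],
    [-28, 0, -27],
    [-28, 0, -27],
    [-28, 0, -27]
  ],
  "turn": [
    [0, 0.12, 0],
    [0, 0.12, 0],
    [0, 0.118, 0],
    [0, 0, 0],
    [0, 0, 0],
    [0, 0, 0],
    [0, 0, 0],
    [0, 0, 0],
    [0, 0, 0],
    [0, 0, 0]
  ],
  "fingers": [-1, -1, -1, -1, -1, -1, -1, -1, -1, -1]
}}

```text
time: 28.37
position: [0.498, 0.0863, 0.1748]
tool_rot: [-1.21, 1.208, -1.208]
ft_force: [0.5, 0.9, 1.3]
grip_width: 0.006
```

Run:
```python
from h import *
im=ctrl.get_image("scene");cv2.imwrite("pics/s24.png",cv2.resize(im[230:300,90:260],None,fx=4.6,fy=4.6,interpolation=cv2.INTER_CUBIC))
im=ctrl.get_image("top");cv2.imwrite("pics/t24.png",cv2.resize(im[115:205,300:470],None,fx=4.6,fy=4.6,interpolation=cv2.INTER_CUBIC))
p,y=now();print(p,y,(np.array([.4765,.1055])-p[:2])*1000)
t=np.linspace(0,2*np.pi,200)
def ext(n,x,y,r,z):
    p=proj(n,ramp(np.c_[x+r*np.cos(t),y+r*np.sin(t),0*t+z]));return np.r_[p.min(0),p.max(0)].round(1)
for n in("top","scene"):
    print(n,' lodged ctr',ext(n,-.042,-.183,.041,.007),' lodged shifted',ext(n,-.0405,-.1875,.041,.007),'on top',ext(n,-.042,-.188,.041,.020))
```

```text
[0.49548224 0.0910661  0.17544288] 0.010514229765202056 [-18.98224372  14.43390343]
top  lodged ctr [368.4 139.2 400.9 174.1]  lodged shifted [370.2 138.8 402.6 173.6] on top [373.1 137.8 405.8 173. ]
scene  lodged ctr [154.8 250.6 187.2 282.7]  lodged shifted [153.  251.3 185.3 283.4] on top [150.1 248.1 182.7 280.4]
```

View pics/s24.png

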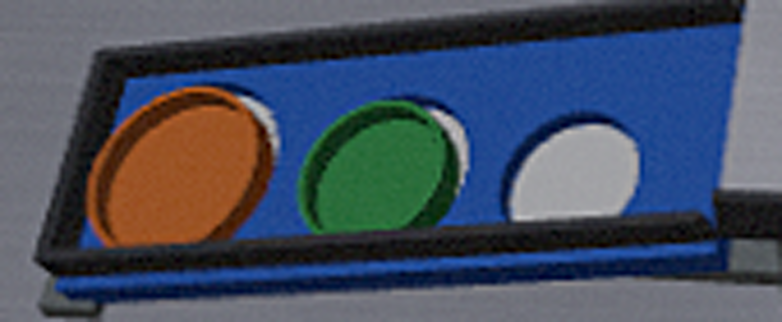

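View pics/t24.png

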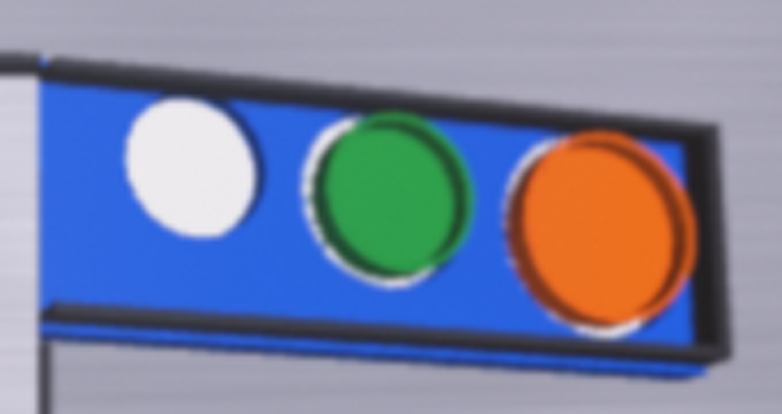

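Green is lodged in the medium hole: its right edge is at top 402 and its left at scene 153, both matching the lodged prediction. The last is the yellow lid.

Emit:
{"name": "play_rows", "arguments": {
  "translation": [
    [-14, 0, -19],
    [0, 0, 0],
    [0, 0, 0],
    [0, 0, 0],
    [0, 0, 0],
    [0, 0, 0],
    [0, 0, 0],
    [0, 0, 0],
    [0, 0, 0],
    [0, 0, 0]
  ],
  "turn": [
    [0, 0, 0],
    [0, 0, 0],
    [0, 0, 0],
    [0, 0, 0],
    [0, 0, 0],
    [0, 0, 0],
    [0, 0, 0],
    [0, 0, 0],
    [0, 0, 0],
    [0, 0, 0]
  ],
  "fingers": [-1, -1, -1, -1, -1, -1, -1, -1, -1, -1]
}}

```text
time: 29.3
position: [0.4811, 0.0977, 0.1751]
tool_rot: [-1.209, 1.21, -1.21]
ft_force: [0.2, -0.6, 0.5]
grip_width: 0.004
```

Emit:
{"name": "play_rows", "arguments": {
  "translation": [
    [-8, 0, -3],
    [0, 0, 0],
    [0, 18, 0],
    [0, 18, 0],
    [0, 12, 0],
    [0, 6, 0],
    [0, 0, 0],
    [0, 0, 0],
    [0, 0, 0],
    [0, 0, 0]
  ],
  "turn": [
    [0, 0, 0],
    [0, 0, 0],
    [0, 0, 0],
    [0, 0, 0],
    [0, 0, 0],
    [0, 0, 0],
    [0, 0, 0],
    [0, 0, 0],
    [0, 0, 0],
    [0, 0, 0]
  ],
  "fingers": [-1, -1, -1, -1, -1, -1, -1, -1, -1, -1]
}}

```text
time: 30.13
position: [0.4788, 0.106, 0.1221]
tool_rot: [-1.208, 1.209, -1.211]
ft_force: [0.3, 0.2, 0.3]
grip_width: 0.001
```

Emit:
{"name": "play_rows", "arguments": {
  "translation": [
    [0, 0, 6],
    [0, 0, 10],
    [0, 0, 14],
    [0, 0, 16],
    [0, 0, 16],
    [0, 0, 16],
    [0, 0, 14],
    [0, 0, 12],
    [0, 0, 8],
    [0, 0, 4]
  ],
  "turn": [
    [0, 0, 0],
    [0, 0, 0],
    [0, 0, 0],
    [0, 0, 0],
    [0, 0, 0],
    [0, 0, 0],
    [0, 0, 0],
    [0, 0, 0],
    [0, 0, 0],
    [0, 0, 0]
  ],
  "fingers": [-1, -1, -1, -1, -1, -1, -1, -1, -1, -1]
}}

```text
time: 30.97
position: [0.5954, 0.1055, 0.1211]
tool_rot: [-1.208, 1.211, -1.21]
ft_force: [0.5, 0.5, -0.4]
grip_width: 0.002
```

Run:
```python
from h import *
im=ctrl.get_image("scene");cv2.imwrite("pics/s25.png",cv2.resize(im[120:300,230:430],None,fx=4,fy=3.3))
p,y=now();print(p,y)
```

```text
[0.59539106 0.10555371 0.12114157] -0.0019131794384056277
```

View pics/s25.png

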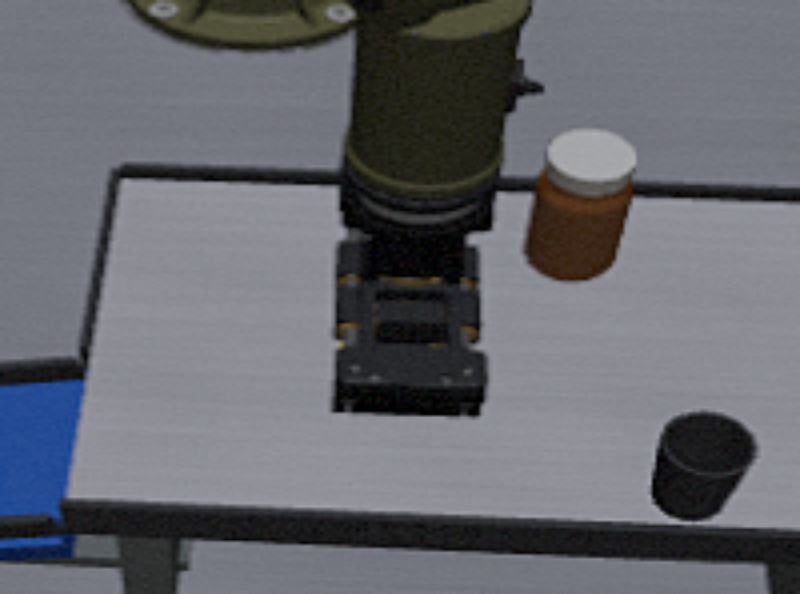

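Emit:
{"name": "play_rows", "arguments": {
  "translation": [
    [0, 0, 0],
    [0, 0, 0],
    [0, 0, 0],
    [0, 0, 0],
    [0, 0, 0],
    [0, 0, 0],
    [0, 0, 0],
    [0, 0, 0],
    [0, 0, 0],
    [0, 0, 0]
  ],
  "turn": [
    [0, -0.12, 0],
    [0, -0.12, 0],
    [0, -0.12, 0],
    [0, -0.12, 0],
    [0, -0.12, 0],
    [0, -0.12, 0],
    [0, -0.12, 0],
    [0, -0.12, 0],
    [0, -0.12, 0],
    [0, -0.12, 0]
  ],
  "fingers": [-1, -1, -1, -1, -1, -1, -1, -1, -1, -1]
}}

```text
time: 31.85
position: [0.5936, 0.1055, 0.1215]
tool_rot: [-1.553, 0.287, -0.287]
ft_force: [0.3, -0.9, 0.1]
grip_width: 0.001
```

Emit:
{"name": "play_rows", "arguments": {
  "translation": [
    [0, 0, 0],
    [0, 0, 0],
    [0, 0, 0],
    [4, 0, -5],
    [8, 0, -9],
    [11, 0, -10],
    [12, 0, -10],
    [12, 0, -10],
    [10, 0, -8],
    [6, 0, -5]
  ],
  "turn": [
    [0, -0.12, 0],
    [0, -0.12, 0],
    [0, -0.12, 0],
    [0, 0, 0],
    [0, 0, 0],
    [0, 0, 0],
    [0, 0, 0],
    [0, 0, 0],
    [0, 0, 0],
    [0, 0, 0]
  ],
  "fingers": [-1, -1, -1, -1, -1, -1, -1, -1, -1, -1]
}}

```text
time: 32.68
position: [0.6582, 0.045, 0.1208]
tool_rot: [-1.572, 0.013, -0.013]
ft_force: [-0.3, -0.7, -1.3]
grip_width: 0.006
```

Run:
```python
from h import *
im=ctrl.get_image("scene");cv2.imwrite("pics/s26.png",cv2.resize(im[120:300,230:430],None,fx=4,fy=3.3))
p,y=now();print(p,y)
```

```text
[0.65878188 0.04441031 0.12076847] 1.553668276566626
```

View pics/s26.png

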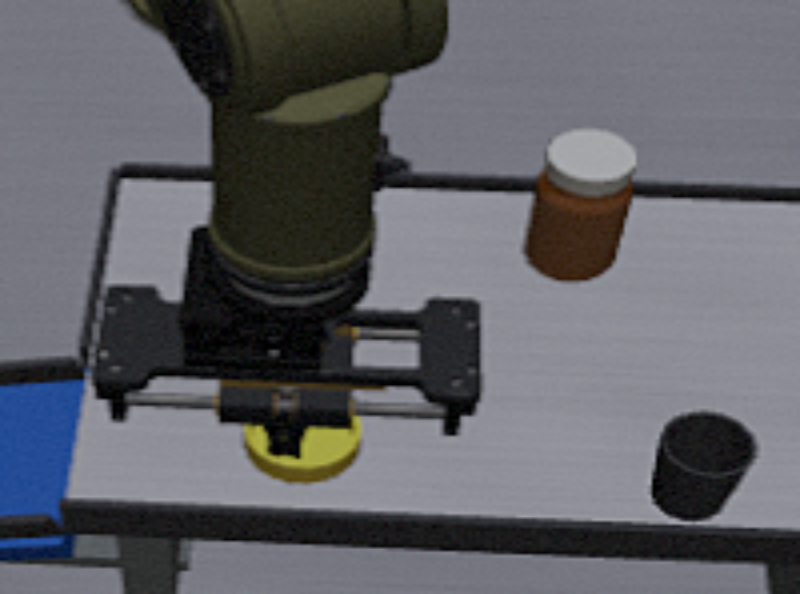

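Emit:
{"name": "play_rows", "arguments": {
  "translation": [
    [5, 0, -5],
    [7, 0, -7],
    [8, 0, -8],
    [7, 0, -8],
    [5, 0, -8],
    [3, 0, -8],
    [1, 0, -8],
    [0, 0, -8],
    [0, 0, -6],
    [0, 0, -4]
  ],
  "turn": [
    [0, 0, 0],
    [0, 0, 0],
    [0, 0, 0],
    [0, 0, 0],
    [0, 0, 0],
    [0, 0, 0],
    [0, 0, 0],
    [0, 0, 0],
    [0, 0, 0],
    [0, 0, 0]
  ],
  "fingers": [-1, -1, -1, -1, -1, -1, -1, -1, -1, -1]
}}

```text
time: 33.57
position: [0.6914, -0.0239, 0.1212]
tool_rot: [-1.571, 0.01, -0.01]
ft_force: [0.5, 0.6, 0.2]
grip_width: 0.008
```

Run:
```python
from h import *
im=ctrl.get_image("scene");cv2.imwrite("pics/s27.png",cv2.resize(im[120:300,200:400],None,fx=4,fy=3.3))
p,y=now();print(p,y)
```

```text
[ 0.69144172 -0.02464659  0.12115826] 1.5571228597956424
```

View pics/s27.png

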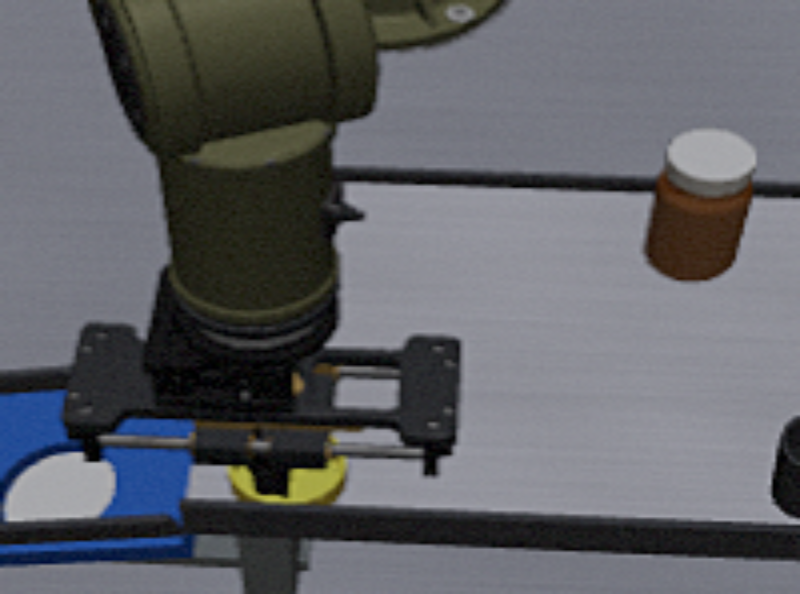

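Emit:
{"name": "play_rows", "arguments": {
  "translation": [
    [2, 0, -6],
    [1, 0, -10],
    [0, 0, -12],
    [0, 0, -12],
    [0, 0, -12],
    [0, 0, -12],
    [0, 0, -10],
    [0, 0, -9],
    [0, 0, -7],
    [0, 0, 0]
  ],
  "turn": [
    [0, 0, 0],
    [0, 0, 0],
    [0, 0, 0],
    [0, 0, 0],
    [0, 0, 0],
    [0, 0, 0],
    [0, 0, 0],
    [0, 0, 0],
    [0, 0, 0],
    [0, 0, 0]
  ],
  "fingers": [-1, -1, -1, -1, -1, -1, -1, -1, -1, -1]
}}

```text
time: 34.45
position: [0.6936, -0.1153, 0.121]
tool_rot: [-1.572, 0.012, -0.012]
ft_force: [0.6, -0.2, -0.8]
grip_width: 0.002
```

Run:
```python
from h import *
im=ctrl.get_image("scene");cv2.imwrite("pics/s28.png",cv2.resize(im[120:300,80:330],None,fx=3.2,fy=3.2))
p,y=now();print(p,y)
```

```text
[ 0.69355483 -0.11368657  0.12113727] 1.557348713379231
```

View pics/s28.png

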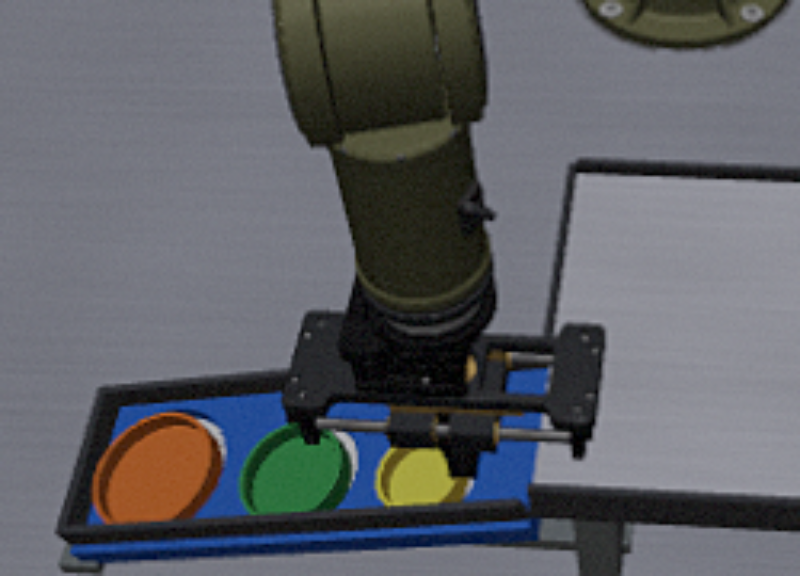

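Yellow is at the small hole, at crop (425,478). I'll lift straight up, move clear and check.

Emit:
{"name": "play_rows", "arguments": {
  "translation": [
    [0, -15, 0],
    [0, -30, 0],
    [0, -40, 0],
    [-10, 0, 30],
    [-20, 0, 30],
    [-25, 0, 30],
    [-30, 0, 30],
    [-30, 0, 30],
    [0, 0, 0],
    [0, 0, 0]
  ],
  "turn": [
    [0, 0, 0],
    [0, 0, 0],
    [0, 0, 0],
    [0, 0, 0],
    [0, 0, 0],
    [0, 0, 0],
    [0, 0, 0],
    [0, 0, 0],
    [0, 0, 0],
    [0, 0, 0]
  ],
  "fingers": [-1, -1, -1, -1, -1, -1, -1, -1, -1, -1]
}}

```text
time: 35.33
position: [0.5797, 0.0417, 0.2079]
tool_rot: [-1.573, 0.002, -0.005]
ft_force: [0.2, -0.4, 0.5]
grip_width: 0.007
```

Run:
```python
from h import *
a=ctrl.get_image("scene");b=ctrl.get_image("top")
cv2.imwrite("pics/s29.png",cv2.resize(a[230:300,90:260],None,fx=4.6,fy=4.6,interpolation=cv2.INTER_CUBIC))
cv2.imwrite("pics/s29f.png",a);cv2.imwrite("pics/t29.png",cv2.resize(b[115:205,300:470],None,fx=4.6,fy=4.6,interpolation=cv2.INTER_CUBIC))
t=np.linspace(0,2*np.pi,200)
def ext(n,x,y,r,z):
    p=proj(n,ramp(np.c_[x+r*np.cos(t),y+r*np.sin(t),0*t+z]));return np.r_[p.min(0),p.max(0)].round(1)
for n in("top","scene"):
    print(n,' lodged ctr',ext(n,-.033,-.081,.032,.007),' lodged shifted',ext(n,-.0315,-.0855,.032,.007),'on top',ext(n,-.033,-.086,.032,.020))
print(now())
```

```text
top  lodged ctr [329.9 135.2 356.6 163. ]  lodged shifted [331.8 134.8 358.4 162.5] on top [334.3 133.7 361.1 161.7]
scene  lodged ctr [197.6 254.3 224.3 280.3]  lodged shifted [195.7 255.1 222.3 281. ] on top [193.1 251.8 219.9 277.8]
(array([0.58187948, 0.03779757, 0.20727153]), np.float64(1.5596984307006825))
```

View pics/s29.png

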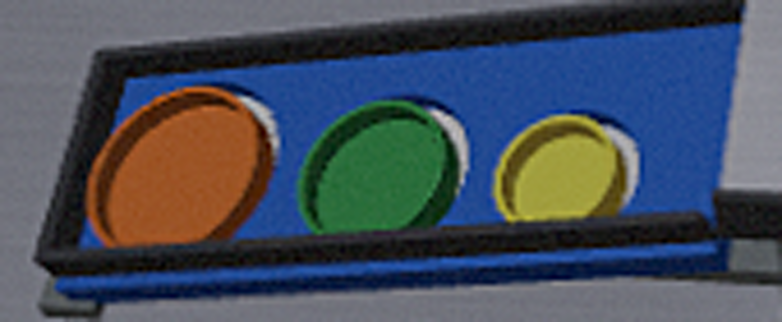

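View pics/t29.png

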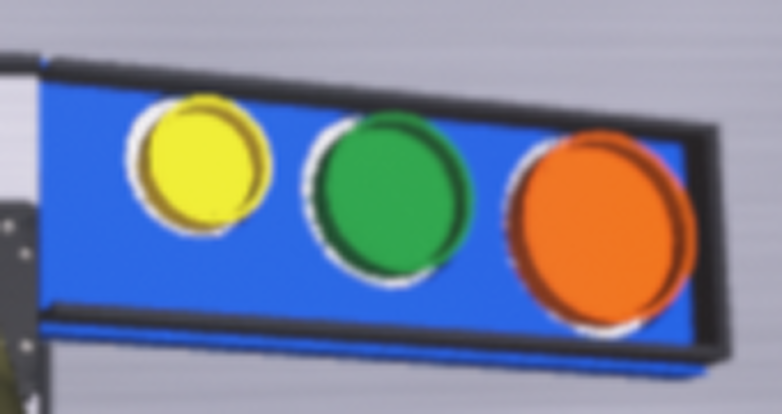

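View pics/s29f.png

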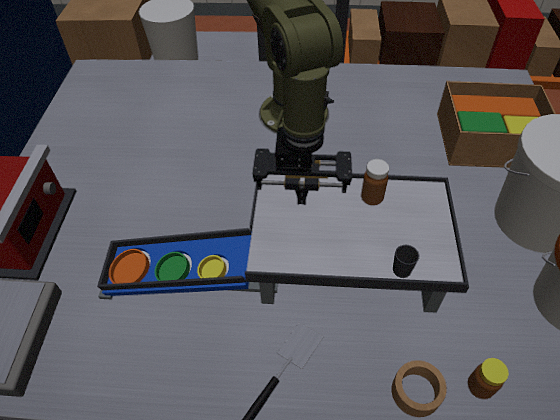

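All three lids look the same: flat, with edges at the lodged predictions. The jar at (375,182) and cup at (405,261) are where they started, and the arm is clear, so I'll hand in.

Run:
```python
from h import *
print(ctrl.close_job(), ctrl.get_state()['ft_force'])
```

```text
the job is handed in; nothing more can be done
the job is handed in; nothing more can be done
```

I slid the three lids along the deck with the shut fingers inside the dish, round the jar and cup. I tipped them over the brink beside the fence in the order large, medium, small. Each ran down the ramp by itself, and I handed the job in at about 35 s of the 72 s allowed.

- **Final check:** in both cameras each lid's outline lies within about 1 px of where a lodged lid should appear, at the down-slope limit of its play in the hole. The jar and cup look unmoved by eye, and the arm was clear of everything.
- **First two tries missed:** the fingers passed over the orange lid because the real fingertips sit about 21–27 mm above the reported TCP. I found this from the pictures and worked lower from then on.
- **Ramp model disagreed at first:** my first version put the holes about 7 mm off in the pictures. Changing the order of the two tilts brought it to within about 1–2 px.
- **Not known:** the hand-in reported no verdict.

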